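Top up the cask with three steel balls

TASK

Top up the small cask with exactly three of the steel displacement balls that lie in the scoop: tip them out of its spout into the funnel, and judge by the weight in your hand when three have gone, because nobody can see into the cask. Then set the scoop back upright on the middle of its cork mat with the other three balls still in it, and leave the wine glass and the jar standing where they are.

Things in the scene. Friction and masses are not known exactly. Their poses are not given: they have to be found in the camera images.
- scoop: Open boat-shaped steel scoop, loose, 0.25 kg empty; six loose solid steel balls, each 28 mm wide, 90 g (0.885 N), lie in a row in its trough, whose floor curves up to both ends. Origin: centre of its underside (two feet 46 mm wide at x = -34 and 34 mm); x to the narrow open spout, z up. Back wall at x = -91 mm; 54 mm wide, rim 56 mm high, spout cheeks 69. Jerks or tilting lose balls.
- scoop_grip (a point): Centre of the scoop's handle: a wooden bar along the scoop's x, 70 mm long, 16 mm wide (y), 14 mm high, 95 mm above the underside and 15 mm behind its middle, near the centre of mass. Axes as the scoop's. Nothing stands beside it above the rim (56 mm).
- scoop_lip (a point): Middle of the spout's edge (36 mm wide inside), over which balls roll out: x = 92, z = 49 mm in the scoop; axes as the scoop's. Tipped spout down about y, it lets the first ball go somewhere past 12 degrees, each next one some 2 to 10 degrees later, at times two close together; it varies with friction and handling. Tilting back a few degrees holds the rest. Balls land up to 40 mm beyond the edge.
- cask: Small wooden cask lying on a cradle, fixed; origin under its middle on the counter, its long axis along its y: 190 mm long, 132 mm thick, 150 mm high, with a steel funnel standing in the bung hole in the middle of its top. What rolls into the funnel drops into the closed cask out of sight.
- funnel_mouth (a point): Centre of the funnel's open mouth, 193 mm above the counter: 104 mm wide inside, rim 113 mm outside, narrowing downwards to a throat 36 mm wide. z up.
- mat: Cork mat, fixed on the counter, 170 x 90 mm, 5 mm thick; origin at the centre of its underside, z up. The scoop stands on it at the start, its x roughly along the mat's x.
- glass: Empty stemmed wine glass, 202 mm tall, 81 mm wide, standing loose on the counter; origin at the centre of its foot, z up.
- jar: Closed jam jar with a black lid, 64 mm wide, 90 mm tall, standing loose on the counter; origin at the centre of its underside, z up.

How it is judged:
By the outcome, as a careful person would: the job done as asked, in the order asked, and still so for the second after the job is handed in, with the robot touching nothing.
It also fails if it takes over 70 s, if anything falls off the work surface, if the arm or the gripper's body presses on something with over 40 N, if the wrist force passes 120 N, or if a joint passes its speed limit or range.

ROBOT

A 7-joint arm with a two-finger parallel gripper is mounted at the origin on a cart in front of the work surface, level with it; the furniture and walls round the work are solid. World frame = base frame: x ahead of the robot, y to its left, z up, the work surface at z = 0. Lengths are in mm, angles in rad, forces in N, time in s.
With the tool pointing down it reaches from about 400 to 875 mm from the base axis. Payload 4.4 kg.
Tool frame: the origin (TCP) lies midway between the tips of the shut fingers; the grasp point (between the pads) lies 19 mm behind it; z points along the fingers, y is the line along which they close (so a half turn about z gives the same grasp; the last joint's range is limited). The gripper opens to 85 mm and grips with 20 to 120 N. Pads are 22 mm wide; open, the fingers measure 114 mm over their backs; the gripper's body (76 mm by 85 mm) begins 54 mm behind the grasp point. The pads swing forward as they close: fully open they stand 13 mm farther back than shut.
Start: joints at [-1.344, 0.628, 0.038, 1.517, -0.027, 0.996, -0.02], TCP at [187.588, 622.357, 231.313] pointing down, gripper open.
Joint ranges: [-3.06, 3.06], [-0.37, 2.12], [-1.25, 1.32], [0.18, 2.47], [-1.1, 4.24], [0.23, 1.98], [-2.94, 2.94]. Speed limits (rad/s): [2.57, 2.57, 3.14, 3.14, 3.14, 3.14, 3.14].

INTERFACE

Orientations are given as [roll, pitch, yaw] about the fixed x, y, z axes, in that order (R = Rz(yaw) Ry(pitch) Rx(roll)).
In Python, from cell import monitor, cams, ctrl gives the robot as it stands.
- The arm moves only by the tool drive_tool, never from a script. Its argument "motion" is a list of rows, each an object with "fingers": the opening, from 0 (shut) to 1 (fully open); "linear": the shift along the tool's x, y, z in m, a list of three; "twist": the turn about the tool's z in rad. In form: [{"fingers": fingers, "linear": [x, y, z], "twist": twist}, ...]. A call has 1 to 5 rows; each row shifts and turns the commanded pose from where the row before left it, along the tool's axes as they then stand; what a row does not reach is not made up. A row lasts 1/12 s, in which the tool goes at most 41.7 mm and 7.16 degrees, less where a joint would pass 70% of its speed; a pose out of reach is approached as far as the arm can. A call with a gripper value outside its range is refused whole. The fingers move at their own pace and stop on an object; the grip force is fixed at half the most. Time passes only in rows, so rows that do not move let the fingers close. It gives the time, the measured TCP pose, the force, the opening and the grip force at its end, in the units of the state.
- monitor.read_state(): the state, without advancing time (a new reading comes with each control period).
- cams.get_image(name): name is "scene" or "top" or "wrist"; returns a dict with "color" (420x560x3 uint8, blue, green, red), "K" (3x3 intrinsics, pixels), "R" (3x3) and "t" (3): a world point X has camera coordinates R X + t. Camera axes: x right, y down, z forward; pixel columns grow to the right and rows downward; lengths in mm; the calibration is good to about 2 mm. A picture is of the moment at which its call begins. There is no depth.
- ctrl.finish_job(): hands the job in; it is judged then, once.
The state is a dict: "clock": time; "qpos": joint angles; "qd": joint speeds; "tau": joint torques, N m; "eef_pos": TCP position; "tool_rot": TCP orientation; "force": force on the tool from outside, world axes, zero at the start; "torque": the same for the moment, N m; "width": finger opening in mm; "gripper_force": force on a finger pad.
Only numpy, scipy, OpenCV 4.12 (cv2) and the standard library are available. Lean on these libraries where they do the work, as an engineer would, in place of code of your own. Each camera call takes 0.05 s, during which the arm holds its last target. There are 200 camera calls.

## Working session

There is one attempt and no reset: what is moved stays moved. The work goes in short steps, Python scripts to look and compute and a tool call to move; the robot and the scene stay as the last step left them, time stands still between calls to the robot, and variables do not carry over. Pictures are saved under pics/ and viewed, at most 10 in all, crops included, and the job is handed in when it is done.

Besides the shell and the picture viewer there is one more tool, called as name([rows], argument=value, ...), one row to a line, values as JSON. drive_tool: Moves the arm, as the interface text tells. Its arguments: {"type":"object","properties":{"motion":{"type":"array"}},"required":["motion"]}

```bash
ls; mkdir -p pics; python3 - <<'E'
from cell import monitor,cams,ctrl
import cv2,numpy as np,pickle
s=monitor.read_state();print(s)
d={}
for n in("scene","top"):
    d[n]=cams.get_image(n);print(n,d[n]["K"].round(1).tolist(),d[n]["R"].round(3).tolist(),d[n]["t"].round(1).tolist())
    cv2.imwrite(f"pics/{n}0.png",d[n]["color"])
pickle.dump(d,open("im0.pkl","wb"))
E
```

```text
pics
{'clock': 0.0, 'qpos': array([-1.34376135,  0.62935415,  0.03845862,  1.51839073, -0.02697517,
        0.99629169, -0.02000796]), 'qd': array([ 0.00251711,  0.00110856, -0.00197568, -0.00297524,  0.00039165,
        0.00068007, -0.00089959]), 'tau': array([ 5.82205466e-04, -5.63414633e+01,  1.22614995e+00, -1.93449587e+01,
        1.09795562e-02,  1.04409456e-02,  1.99361023e-05]), 'eef_pos': array([187.43957992, 621.72320751, 230.37693556]), 'tool_rot': array([-3.13966800e+00,  5.69549235e-05,  2.84874929e+00]), 'force': array([0.19032559, 0.59202135, 0.40407782]), 'torque': array([ 0.0480041 , -0.03280349, -0.00266912]), 'gripper_force': 0.0, 'width': 85.260761431191}
scene [[475.0, 0.0, 273.3], [0.0, 475.0, 219.0], [0.0, 0.0, 1.0]] [[0.425, 0.905, -0.021], [0.381, -0.2, -0.903], [-0.821, 0.375, -0.43]] [-242.3, -73.3, 1432.8]
top [[529.6, 0.0, 282.8], [0.0, 529.6, 211.4], [0.0, 0.0, 1.0]] [[-0.029, -0.998, 0.059], [-0.994, 0.023, -0.108], [0.107, -0.062, -0.992]] [19.0, 573.3, 979.2]
```

View pics/scene0.png

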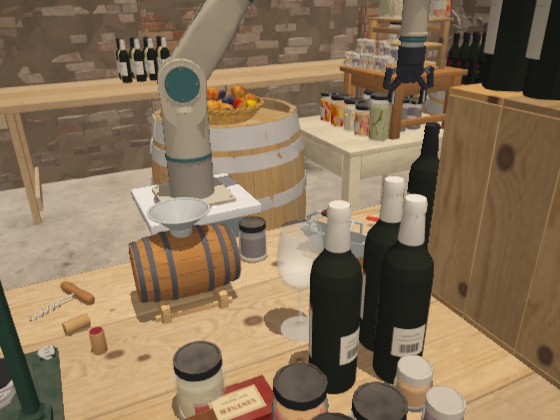

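View pics/top0.png

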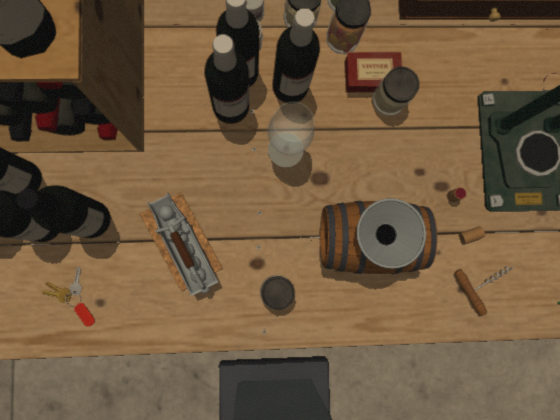

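The scene view shows the cask with its funnel (180,213), jar (252,240) and glass (298,290); the scoop is mostly hidden behind bottles. In the top view the scoop is at (183,248) with its brown handle at (182,250), funnel throat (386,235), jar (278,294) and glass foot (287,152).

```bash
cat > h.py <<'E'
import numpy as np,cv2,pickle
def ray(im,u,z):
    "pixel -> world point on plane z"
    R,t,K=im["R"],im["t"],im["K"]
    c=-R.T@t; d=R.T@np.linalg.solve(K,[u[0],u[1],1.])
    return c+d*(z-c[2])/d[2]
def proj(im,X):
    p=im["K"]@(im["R"]@np.asarray(X,float)+im["t"]); return p[:2]/p[2]
def cross(a,u,b,v):
    A=[];o=[]
    for im,p in((a,u),(b,v)):
        P=im["K"]@np.c_[im["R"],im["t"]]
        for k in(0,1): r=p[k]*P[2]-P[k]; A.append(r[:3]);o.append(-r[3])
    return np.linalg.lstsq(np.array(A),np.array(o),rcond=None)[0]
E
python3 - <<'E'
from h import *
d=pickle.load(open("im0.pkl","rb"));t=d["top"];c=t["color"]
cv2.imwrite("pics/crop1.png",cv2.resize(c[180:310,120:320],(800,520),interpolation=cv2.INTER_CUBIC))
for n,u,z in(("handle",(182,250),100),("jar lid",(278.5,293),90),("glassfoot",(287,152),0),("glass rim",(291,130),202),("funnel",(391,233),193),("throat",(386,235),150)):print(n,ray(t,u,z).round())
hsv=cv2.cvtColor(c,cv2.COLOR_BGR2HSV);print(hsv[250,182],hsv[215,150],hsv[240,182-15])
print(proj(d["scene"],[380,180,95]))
E
```

```text
handle [502. 186. 100.]
jar lid [423.  19.  90.]
glassfoot [695. -10.   0.]
glass rim [686.  -2. 202.]
funnel [ 517. -159.  193.]
throat [ 517. -162.  150.]
[ 10 154  68] [ 15 150 129] [30 20 51]
[306.44647103 198.19364273]
```

View pics/crop1.png

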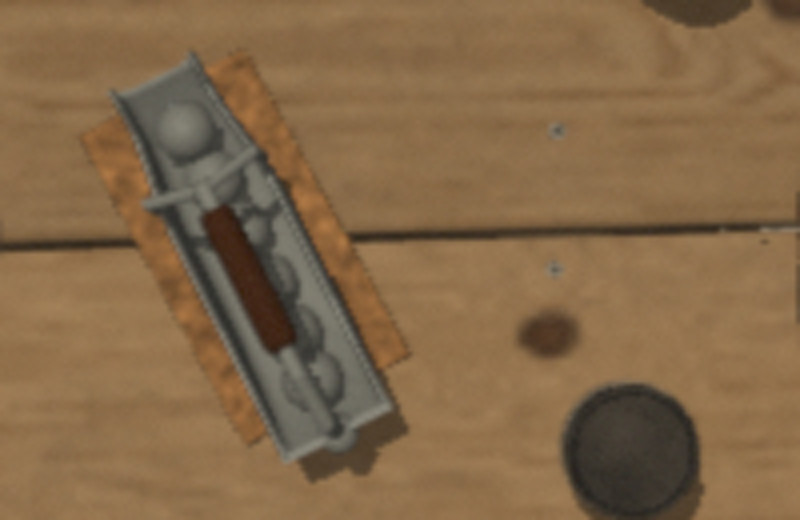

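The spout points to the upper left of the crop, with its lip between crop (112,92) and (193,55). The back wall is at (290,460)-(395,405). The handle runs from (220,207) to (280,350), and the mat corners are (80,135), (240,52), (410,352) and (250,445).

```bash
python3 - <<'E'
from h import *
d=pickle.load(open("im0.pkl","rb"));t=d["top"];c=t["color"]
f=lambda x,y:(x/4+120-.4,y/4+180-.4)
hsv=cv2.cvtColor(c,cv2.COLOR_BGR2HSV)
m=cv2.inRange(hsv,(0,110,20),(20,255,100));m[:,:160]=0;m[:,205:]=0;m[:225]=0;m[275:]=0
n,l,st,ce=cv2.connectedComponentsWithStats(m);i=1+st[1:,4].argmax();ys,xs=np.where(l==i)
p=np.array([ray(t,(x,y),106)[:2] for x,y in zip(xs,ys)]);r=cv2.minAreaRect(p.astype(np.float32));print("handle",r,p.mean(0))
w,v=np.linalg.eigh(np.cov(p.T));print(np.degrees(np.arctan2(*v[::-1,1])))
A=[ray(t,f(*q),5) for q in((80,135),(240,52),(410,352),(250,445))];A=np.array(A);print("mat",A.round(),A.mean(0))
for a,b in((0,1),(1,2),(2,3),(3,0)):print(np.hypot(*(A[a]-A[b])[:2]),np.degrees(np.arctan2(*(A[a]-A[b])[[1,0]])))
for q,z in(((112,92),74),((193,55),74),((290,460),61),((395,405),61)):print(ray(t,f(*q),z).round())
for q in((100,225),(30,235),(230,110)):print("bottle",ray(t,q,20).round())
# funnel rim ellipse centre & colour
print("cask",ray(t,(325,237),66),ray(t,(433,240),66))
E
```

```text
handle ((503.8294982910156, 185.62704467773438), (65.3740005493164, 13.67481517791748), 26.668291091918945) [503.7527189  185.58864329]
-153.58617019939095
mat [[579. 278.   5.]
 [617. 202.   5.]
 [470. 122.   5.]
 [429. 199.   5.]] [523.81298167 200.23690977   5.        ]
85.74988312088891 116.8434593248903
167.216100960622 28.408994426645787
87.10760873320267 -61.342286819047
169.942622449362 -152.05927965536222
[590. 250.  74.]
[606. 214.  74.]
[423. 174.  61.]
[447. 126.  61.]
bottle [557. 349.  20.]
bottle [541. 477.  20.]
bottle [776. 101.  20.]
cask [520.57268445 -70.16036454  66.        ] [ 509.78632971 -272.01528375   66.        ]
```

drive_tool([
  {"fingers": 1, "linear": [0, 0, 0], "twist": -0.1},
])

```text
clock: 0.18
eef_pos: [187.3, 622.0, 230.6]
tool_rot: [-3.14, 0.0, 2.95]
force: [1.9, -0.9, -1.2]
width: 85.6
gripper_force: 0.0
```

drive_tool([
  {"fingers": 1, "linear": [0, 0, 0], "twist": -0.109},
  {"fingers": 1, "linear": [0, 0, 0], "twist": -0.109},
  {"fingers": 1, "linear": [0, 0, 0], "twist": -0.109},
  {"fingers": 1, "linear": [0, 0, 0], "twist": -0.109},
  {"fingers": 1, "linear": [0, 0, 0], "twist": -0.109},
])

```text
clock: 0.6
eef_pos: [187.5, 622.0, 230.8]
tool_rot: [-3.141, -0.001, -2.784]
force: [-0.9, 0.4, 0.5]
width: 85.6
gripper_force: 0.0
```

drive_tool([
  {"fingers": 1, "linear": [0, 0, 0], "twist": -0.109},
  {"fingers": 1, "linear": [0, -0.02, 0], "twist": 0},
  {"fingers": 1, "linear": [-0.006, -0.035, 0], "twist": 0},
  {"fingers": 1, "linear": [-0.006, -0.035, 0], "twist": 0},
  {"fingers": 1, "linear": [-0.006, -0.035, 0], "twist": 0},
])

```text
clock: 1.02
eef_pos: [259.7, 516.9, 230.7]
tool_rot: [-3.141, -0.001, -2.679]
force: [1.3, -0.6, 0.9]
width: 85.5
gripper_force: 0.0
```

drive_tool([
  {"fingers": 1, "linear": [-0.006, -0.035, 0], "twist": 0},
  {"fingers": 1, "linear": [-0.006, -0.035, 0], "twist": 0},
  {"fingers": 1, "linear": [-0.006, -0.035, 0], "twist": 0},
  {"fingers": 1, "linear": [-0.006, -0.035, 0], "twist": 0},
  {"fingers": 1, "linear": [-0.006, -0.035, 0], "twist": 0},
])

```text
clock: 1.43
eef_pos: [364.7, 373.3, 231.1]
tool_rot: [-3.141, -0.001, -2.68]
force: [0.7, 0.6, -0.6]
width: 85.5
gripper_force: 0.0
```

drive_tool([
  {"fingers": 1, "linear": [-0.006, -0.035, 0], "twist": 0},
  {"fingers": 1, "linear": [-0.006, -0.035, 0], "twist": 0},
  {"fingers": 1, "linear": [-0.006, -0.035, 0], "twist": 0},
  {"fingers": 1, "linear": [-0.006, -0.035, 0], "twist": 0},
  {"fingers": 1, "linear": [0, 0, 0], "twist": 0},
])

```text
clock: 1.85
eef_pos: [452.6, 252.2, 230.9]
tool_rot: [-3.136, -0.0, -2.692]
force: [0.6, -0.5, 0.2]
width: 85.7
gripper_force: 0.0
```

drive_tool([
  {"fingers": 1, "linear": [-0.006, -0.027, 0], "twist": 0},
  {"fingers": 1, "linear": [-0.006, -0.027, 0], "twist": 0},
  {"fingers": 1, "linear": [-0.005, -0.028, 0], "twist": 0},
  {"fingers": 1, "linear": [0, 0, 0], "twist": 0},
])

```text
clock: 2.18
eef_pos: [503.1, 188.2, 230.9]
tool_rot: [-3.137, -0.0, -2.689]
force: [0.7, 0.1, -1.0]
width: 85.3
gripper_force: 0.0
```

```bash
python3 - <<'E'
from cell import monitor,cams
import cv2,pickle
im=cams.get_image("wrist");pickle.dump(im,open("w1.pkl","wb"));cv2.imwrite("pics/w1.png",im["color"]);s=monitor.read_state();print(s["eef_pos"],s["tool_rot"],s["qpos"],s["force"])
E
```

```text
[501.1731081  191.07892354 230.8245819 ] [-3.13981502e+00 -7.49160700e-04 -2.68663029e+00] [-0.31721965  0.46885041 -0.14610013  1.83238568  0.09025515  0.84742249
  1.51813456] [-0.28564069 -0.08682526  1.16055377]
```

View pics/w1.png

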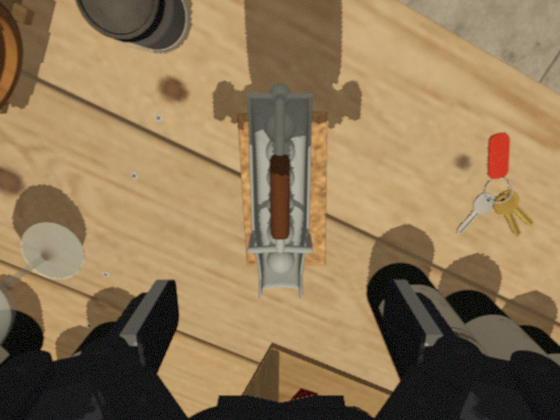

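The wrist view shows the handle at (280,197) and running straight up the image. The spout is at the bottom (280,295), and the fingers straddle the view.

```bash
cat >> h.py <<'E'
def tool(rot,dw):
    "world shift -> tool axes (mm)"
    from scipy.spatial.transform import Rotation as Q
    return Q.from_euler("xyz",rot).as_matrix().T@np.asarray(dw,float)
E
python3 - <<'E'
from h import *
from cell import monitor
t=pickle.load(open("w1.pkl","rb"));c=t["color"]
m=cv2.inRange(cv2.cvtColor(c,cv2.COLOR_BGR2HSV),(0,110,20),(20,255,110));m[:,:262]=0;m[:,300:]=0;m[:150]=0;m[245:]=0
ys,xs=np.where(m>0)
p=np.array([ray(t,(x,y),106)[:2] for x,y in zip(xs,ys)]);r=cv2.minAreaRect(p.astype(np.float32));print(r)
w,v=np.linalg.eigh(np.cov(p.T));print(np.degrees(np.arctan2(*v[::-1,1])))
for n,q,z in(("lipL",(261,297),74),("lipR",(301,297),74),("bk",(249,94),61),("bk",(311,94),61)):print(n,ray(t,q,z).round())
A=np.array([ray(t,q,5) for q in((240,113),(327,113),(325,265),(247,264))]);print("mat",A.round(),A.mean(0))
s=monitor.read_state();g=np.array([*r[0],81]);print(s["eef_pos"],s["clock"],tool(s["tool_rot"],g-s["eef_pos"]))
E
```

```text
((501.3187561035156, 184.9374542236328), (67.01579284667969, 14.584583282470703), 27.041410446166992)
-154.03208429412072
lipL [606. 216.  74.]
lipR [589. 250.  74.]
bk [444. 129.  61.]
bk [421. 175.  61.]
mat [[467. 124.   5.]
 [429. 201.   5.]
 [577. 278.   5.]
 [615. 198.   5.]] [521.86728321 200.40068709   5.        ]
[501.1731081  191.07892354 230.8245819 ] 2.2333 [  2.45566098  -5.3144012  149.8361474 ]
```

drive_tool([
  {"fingers": 1, "linear": [0, 0, 0.03], "twist": 0},
  {"fingers": 1, "linear": [0, 0, 0.03], "twist": 0},
  {"fingers": 1, "linear": [0, 0, 0.03], "twist": 0},
  {"fingers": 1, "linear": [0, 0, 0], "twist": 0},
  {"fingers": 1, "linear": [0, 0, 0], "twist": 0},
])

```text
clock: 2.65
eef_pos: [498.0, 195.0, 140.4]
tool_rot: [3.141, -0.004, -2.679]
force: [0.7, -0.0, 1.0]
width: 85.3
gripper_force: 0.0
```

drive_tool([
  {"fingers": 1, "linear": [0.001, -0.011, 0.01], "twist": 0},
  {"fingers": 1, "linear": [0, 0, 0.025], "twist": 0},
  {"fingers": 1, "linear": [0, 0, 0.024], "twist": 0},
  {"fingers": 1, "linear": [0, 0, 0], "twist": 0},
  {"fingers": 0.4, "linear": [0, 0, 0], "twist": 0},
])

```text
clock: 3.07
eef_pos: [503.9, 183.8, 82.8]
tool_rot: [-3.141, -0.0, -2.681]
force: [0.3, 0.5, 0.1]
width: 75.3
gripper_force: 0.0
```

drive_tool([
  {"fingers": 0, "linear": [0, 0, 0], "twist": 0},
  {"fingers": 0, "linear": [0, 0, 0], "twist": 0},
  {"fingers": 0, "linear": [0, 0, 0], "twist": 0},
  {"fingers": 0, "linear": [0, 0, 0], "twist": 0},
  {"fingers": 0, "linear": [0, 0, 0], "twist": 0},
])

```text
clock: 3.48
eef_pos: [503.9, 184.9, 83.3]
tool_rot: [3.141, 0.002, -2.68]
force: [-2.5, 2.3, 4.3]
width: 15.1
gripper_force: 58.4
```

drive_tool([
  {"fingers": 0, "linear": [0, 0, 0], "twist": 0},
  {"fingers": 0, "linear": [0, 0, -0.002], "twist": 0},
  {"fingers": 0, "linear": [0, 0, -0.004], "twist": 0},
  {"fingers": 0, "linear": [0, 0, -0.006], "twist": 0},
  {"fingers": 0, "linear": [0, 0, -0.008], "twist": 0},
])

```text
clock: 3.9
eef_pos: [502.5, 183.5, 101.8]
tool_rot: [-3.142, -0.003, -2.68]
force: [-0.1, 0.4, -7.2]
width: 14.7
gripper_force: 58.6
```

drive_tool([
  {"fingers": 0, "linear": [0, 0, -0.01], "twist": 0},
  {"fingers": 0, "linear": [0, 0, -0.012], "twist": 0},
  {"fingers": 0, "linear": [0, 0, -0.014], "twist": 0},
  {"fingers": 0, "linear": [0, 0, -0.016], "twist": 0},
  {"fingers": 0, "linear": [0, 0, -0.018], "twist": 0},
])

```text
clock: 4.32
eef_pos: [502.9, 183.8, 173.3]
tool_rot: [3.142, -0.001, -2.68]
force: [0.7, 0.7, -7.5]
width: 14.9
gripper_force: 58.6
```

drive_tool([
  {"fingers": 0, "linear": [0, 0, -0.018], "twist": 0},
  {"fingers": 0, "linear": [0, 0, -0.018], "twist": 0},
  {"fingers": 0, "linear": [0, 0, -0.018], "twist": 0},
  {"fingers": 0, "linear": [0, 0, -0.018], "twist": 0},
  {"fingers": 0, "linear": [0, 0, -0.018], "twist": 0},
])

```text
clock: 4.73
eef_pos: [502.9, 183.8, 263.8]
tool_rot: [-3.142, -0.0, -2.68]
force: [0.3, 0.7, -7.1]
width: 14.7
gripper_force: 58.7
```

drive_tool([
  {"fingers": 0, "linear": [0, 0, -0.016], "twist": 0},
  {"fingers": 0, "linear": [0, 0, -0.013], "twist": 0},
  {"fingers": 0, "linear": [0, 0, -0.01], "twist": 0},
  {"fingers": 0, "linear": [0, 0, -0.006], "twist": 0},
  {"fingers": 0, "linear": [0, 0, -0.003], "twist": 0},
])

```text
clock: 5.15
eef_pos: [503.5, 184.1, 311.3]
tool_rot: [-3.141, 0.001, -2.68]
force: [-0.3, 0.1, -8.1]
width: 14.8
gripper_force: 58.7
```

drive_tool([
  {"fingers": 0, "linear": [0, 0, 0], "twist": 0},
  {"fingers": 0, "linear": [0, 0, 0], "twist": 0},
  {"fingers": 0, "linear": [0, 0, 0], "twist": 0},
])

```text
clock: 5.4
eef_pos: [503.0, 183.9, 309.4]
tool_rot: [3.141, -0.002, -2.68]
force: [0.3, 0.1, -8.1]
width: 15.2
gripper_force: 58.6
```

```bash
cat > look.py <<'E'
import sys,cv2,pickle
from cell import monitor,cams
n,cam,x0,y0,x1,y1,k=sys.argv[1],sys.argv[2],*map(int,sys.argv[3:])
im=cams.get_image(cam);pickle.dump(im,open(n+".pkl","wb"))
cv2.imwrite(f"pics/{n}.png",cv2.resize(im["color"][y0:y1,x0:x1],None,fx=k,fy=k,interpolation=cv2.INTER_CUBIC))
for _ in range(1):
    s=monitor.read_state();print({a:s[a].round(3).tolist() for a in("eef_pos","tool_rot","force","torque","qpos")},s["clock"])
E
python3 look.py a1 scene 200 60 400 210 4
```

```text
{'eef_pos': [503.063, 183.996, 309.431], 'tool_rot': [3.141, -0.002, -2.68], 'force': [0.612, -0.941, -7.752], 'torque': [-0.089, 0.109, 0.03], 'qpos': [-0.289, 0.384, -0.162, 1.726, 0.07, 1.039, 1.557]} 5.45
```

View pics/a1.png

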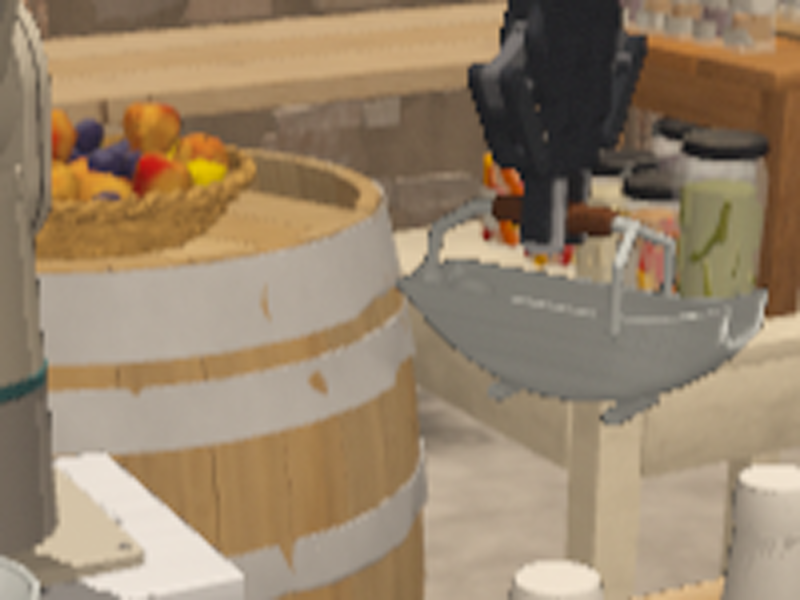

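The scene crop shows the scoop hanging level at full-image (345,145). Two small foot tabs sit under the curved hull, with the front one at crop (630,410). Next I turn it to point at -y.

drive_tool([
  {"fingers": 0, "linear": [0, 0, 0], "twist": 0.02},
  {"fingers": 0, "linear": [0, 0, 0], "twist": 0.035},
  {"fingers": 0, "linear": [0, 0, 0], "twist": 0.05},
  {"fingers": 0, "linear": [0, 0, 0], "twist": 0.065},
  {"fingers": 0, "linear": [0, 0, 0], "twist": 0.07},
])

```text
clock: 5.87
eef_pos: [503.4, 184.2, 309.9]
tool_rot: [3.142, -0.001, -2.925]
force: [0.4, 0.7, -7.6]
width: 14.6
gripper_force: 58.6
```

drive_tool([
  {"fingers": 0, "linear": [0, 0, 0], "twist": 0.07},
  {"fingers": 0, "linear": [0, 0, 0], "twist": 0.07},
  {"fingers": 0, "linear": [0, 0, 0], "twist": 0.07},
  {"fingers": 0, "linear": [0, 0, 0], "twist": 0.07},
  {"fingers": 0, "linear": [0, 0, 0], "twist": 0.07},
])

```text
clock: 6.28
eef_pos: [503.4, 184.3, 309.9]
tool_rot: [-3.141, -0.001, 3.009]
force: [-0.0, 0.6, -7.7]
width: 14.8
gripper_force: 58.7
```

drive_tool([
  {"fingers": 0, "linear": [0, 0, 0], "twist": 0.07},
  {"fingers": 0, "linear": [0, 0, 0], "twist": 0.07},
  {"fingers": 0, "linear": [0, 0, 0], "twist": 0.07},
  {"fingers": 0, "linear": [0, 0, 0], "twist": 0.07},
  {"fingers": 0, "linear": [0, 0, 0], "twist": 0.07},
])

```text
clock: 6.7
eef_pos: [503.4, 184.4, 309.9]
tool_rot: [-3.141, -0.001, 2.659]
force: [-0.3, -0.6, -8.1]
width: 14.9
gripper_force: 58.6
```

drive_tool([
  {"fingers": 0, "linear": [0, 0, 0], "twist": 0.07},
  {"fingers": 0, "linear": [0, 0, 0], "twist": 0.07},
  {"fingers": 0, "linear": [0, 0, 0], "twist": 0.07},
  {"fingers": 0, "linear": [0, 0, 0], "twist": 0.07},
  {"fingers": 0, "linear": [0, 0, 0], "twist": 0.07},
])

```text
clock: 7.12
eef_pos: [503.4, 184.4, 309.9]
tool_rot: [-3.141, -0.0, 2.309]
force: [-0.1, -0.8, -7.5]
width: 15.0
gripper_force: 58.6
```

drive_tool([
  {"fingers": 0, "linear": [0, 0, 0], "twist": 0.07},
  {"fingers": 0, "linear": [0, 0, 0], "twist": 0.07},
  {"fingers": 0, "linear": [0, 0, 0], "twist": 0.07},
  {"fingers": 0, "linear": [0, 0, 0], "twist": 0.07},
  {"fingers": 0, "linear": [0, 0, 0], "twist": 0.07},
])

```text
clock: 7.53
eef_pos: [503.4, 184.5, 309.9]
tool_rot: [-3.141, -0.0, 1.959]
force: [-0.5, -0.3, -8.1]
width: 15.0
gripper_force: 58.7
```

drive_tool([
  {"fingers": 0, "linear": [0, 0, 0], "twist": 0.07},
  {"fingers": 0, "linear": [0, 0, 0], "twist": 0.07},
  {"fingers": 0, "linear": [0, 0, 0], "twist": 0.07},
  {"fingers": 0, "linear": [0, 0, 0], "twist": 0.06},
  {"fingers": 0, "linear": [0, 0, 0], "twist": 0.05},
])

```text
clock: 7.95
eef_pos: [503.4, 184.6, 310.0]
tool_rot: [-3.141, -0.0, 1.639]
force: [-0.1, -0.3, -7.0]
width: 14.6
gripper_force: 58.7
```

drive_tool([
  {"fingers": 0, "linear": [0, 0, 0], "twist": 0.035},
  {"fingers": 0, "linear": [0, 0, 0], "twist": 0.02},
  {"fingers": 0, "linear": [0, 0, 0], "twist": 0.012},
  {"fingers": 0, "linear": [0, 0, 0], "twist": 0.006},
  {"fingers": 0, "linear": [0, 0, 0], "twist": 0},
])

```text
clock: 8.37
eef_pos: [503.6, 184.3, 310.2]
tool_rot: [-3.142, -0.0, 1.57]
force: [-0.1, -0.2, -8.1]
width: 15.0
gripper_force: 58.6
```

```bash
cat > weigh.py <<'E'
import sys,numpy as np
from cell import monitor,cams
F=[];T=[]
for _ in range(int(sys.argv[1])):
    cams.get_image("top");s=monitor.read_state();F.append(s["force"]);T.append(s["torque"])
F=np.array(F);print("F",F.mean(0).round(2),"sd",F.std(0).round(2),"T",np.mean(T,0).round(3),"tcp",s["eef_pos"].round(1),s["tool_rot"].round(3),s["clock"])
E
python3 weigh.py 10; python3 - <<'E'
from h import *
d=pickle.load(open("im0.pkl","rb"))
for n,(x0,y0,x1,y1) in(("top",(352,195,432,275)),("scene",(140,190,220,235))):
    c=d[n]["color"][y0:y1,x0:x1];h=cv2.cvtColor(c,cv2.COLOR_BGR2HSV)
    m=cv2.inRange(h,(0,0,70),(180,70,255));m=cv2.morphologyEx(m,cv2.MORPH_OPEN,np.ones((3,3)))
    cs=max(cv2.findContours(m,0,2)[0],key=cv2.contourArea)
    print(n,cv2.fitEllipse(cv2.convexHull(cs)),np.array(cv2.boundingRect(cs))+[x0,y0,0,0])
print(proj(d["top"],[517,-159,193]),proj(d["scene"],[517,-159,193]))
for a in(0,90,180,270):
  X=[517+56.5*np.cos(np.radians(a)),-159+56.5*np.sin(np.radians(a)),193];print(a,proj(d["top"],X).round(1),proj(d["scene"],X).round(1))
E
```

```text
F [ 0.08 -0.02 -8.08] sd [0.53 0.2  0.56] T [ 0.094  0.004 -0.009] tcp [503.6 184.2 310.3] [-3.142 -0.     1.57 ] 8.8667
top ((39.10432052612305, 38.00450897216797), (68.91523742675781, 70.72199249267578), 139.5138397216797) [357 199  69  70]Traceback (most recent call last):
  File "<stdin>", line 7, in <module>
cv2.error: OpenCV(4.12.0) /io/opencv/modules/imgproc/src/shapedescr.cpp:361: error: (-201:Incorrect size of input array) There should be at least 5 points to fit the ellipse in function 'fitEllipseNoDirect'
```

drive_tool([
  {"fingers": 0, "linear": [-0.003, 0, 0], "twist": 0},
  {"fingers": 0, "linear": [-0.006, 0.001, 0], "twist": 0},
  {"fingers": 0, "linear": [-0.009, 0.001, 0], "twist": 0},
  {"fingers": 0, "linear": [-0.012, 0.001, 0], "twist": 0},
  {"fingers": 0, "linear": [-0.015, 0.001, 0], "twist": 0},
])

```text
clock: 9.28
eef_pos: [507.6, 138.2, 310.3]
tool_rot: [-3.142, 0.0, 1.57]
force: [-0.2, -0.6, -7.9]
width: 14.7
gripper_force: 58.7
```

drive_tool([
  {"fingers": 0, "linear": [-0.015, 0.001, 0], "twist": 0},
  {"fingers": 0, "linear": [-0.015, 0.001, 0], "twist": 0},
  {"fingers": 0, "linear": [-0.015, 0.001, 0], "twist": 0},
  {"fingers": 0, "linear": [-0.015, 0.001, 0], "twist": 0},
  {"fingers": 0, "linear": [-0.015, 0.001, 0], "twist": 0},
])

```text
clock: 9.7
eef_pos: [512.3, 61.6, 310.5]
tool_rot: [3.142, 0.001, 1.568]
force: [-0.2, 0.0, -8.2]
width: 15.1
gripper_force: 58.7
```

drive_tool([
  {"fingers": 0, "linear": [-0.015, 0.001, 0], "twist": 0},
  {"fingers": 0, "linear": [-0.014, 0.001, 0], "twist": 0},
  {"fingers": 0, "linear": [-0.013, 0.001, 0], "twist": 0},
  {"fingers": 0, "linear": [-0.011, 0.001, 0], "twist": 0},
  {"fingers": 0, "linear": [-0.009, 0, 0], "twist": 0},
])

```text
clock: 10.12
eef_pos: [516.3, -0.3, 310.5]
tool_rot: [3.141, 0.001, 1.568]
force: [0.6, 0.2, -7.7]
width: 14.4
gripper_force: 58.6
```

drive_tool([
  {"fingers": 0, "linear": [-0.007, 0, 0], "twist": 0},
  {"fingers": 0, "linear": [-0.005, 0, 0], "twist": 0},
  {"fingers": 0, "linear": [-0.003, 0, 0], "twist": 0},
  {"fingers": 0, "linear": [-0.002, 0, 0], "twist": 0},
  {"fingers": 0, "linear": [0, 0, 0], "twist": 0},
])

```text
clock: 10.53
eef_pos: [516.4, -14.8, 310.3]
tool_rot: [-3.142, 0.0, 1.57]
force: [0.8, -0.9, -7.9]
width: 15.2
gripper_force: 58.6
```

```bash
python3 look.py a2 scene 110 90 310 240 4
```

```text
{'eef_pos': [516.404, -14.406, 310.261], 'tool_rot': [-3.142, -0.0, 1.57], 'force': [0.241, 0.32, -7.305], 'torque': [0.134, 0.016, 0.005], 'qpos': [-0.292, 0.366, 0.372, 1.784, -0.154, 1.02, 0.138]} 10.5833
```

View pics/a2.png

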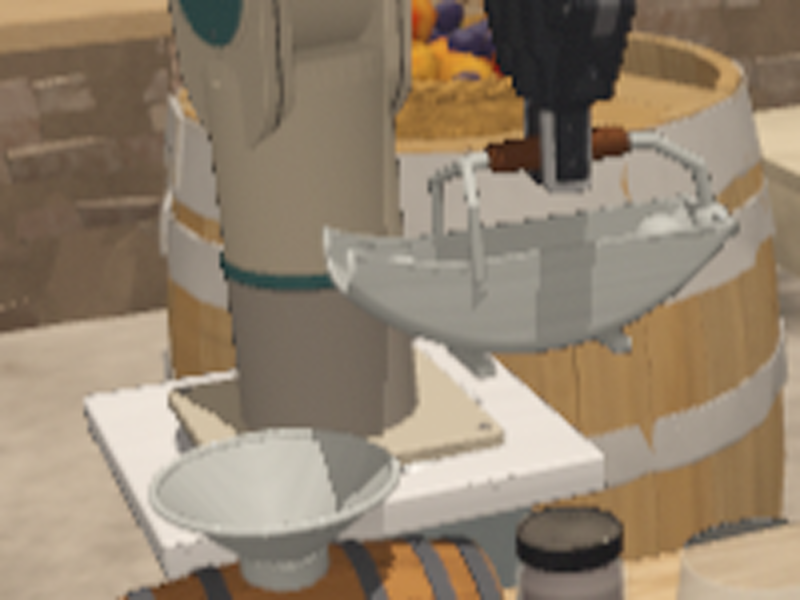

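The side view shows the front foot at crop (475,362), the spout tip at (327,235), and the near funnel rim at crop (398,470).

```bash
python3 - <<'E'
from h import *
im=pickle.load(open("a2.pkl","rb"));R,t,K=im["R"],im["t"],im["K"]
c=-R.T@t
def rx(q,X):
    u=np.array([110+q[0]/4-.4,90+q[1]/4-.4,1]);d=R.T@np.linalg.solve(K,u);return (c+d*(X-c[0])/d[0]).round(1)
for n,q,X in(("foot bottom near",(495,374),539),("foot bottom front",(478,376),539),("foot front top",(470,362),539),("hullbottom",(540,350),530),("hull left of foot",(440,345),525),("rearfoot",(630,350),539),("rearfoot l",(600,345),539),("cheek tip",(327,230),535),("cheek low",(345,290),535),("handle l",(490,157),525),("handle r",(630,140),525)):print(n,rx(q,X))
E
```

```text
foot bottom near [539.  -60.4 232.5]
foot bottom front [539.  -68.7 233. ]
foot front top [539.  -72.  240.4]
hullbottom [530.  -34.4 236.6]
hull left of foot [525.  -81.1 245.6]
rearfoot [539.    7.3 232.1]
rearfoot l [539.   -7.9 237.3]
cheek tip [ 535.  -130.7  309.8]
cheek low [ 535.  -125.4  282.1]
handle l [525.  -51.6 328.8]
handle r [525.   16.5 327.8]
```

drive_tool([
  {"fingers": 0, "linear": [0, 0, 0.004], "twist": 0},
  {"fingers": 0, "linear": [0, 0, 0.008], "twist": 0},
  {"fingers": 0, "linear": [0, 0, 0.011], "twist": 0},
  {"fingers": 0, "linear": [0, 0, 0.01], "twist": 0},
  {"fingers": 0, "linear": [0, 0, 0.007], "twist": 0},
])

```text
clock: 11.0
eef_pos: [515.6, -14.3, 268.6]
tool_rot: [-3.139, -0.0, 1.57]
force: [-0.0, 0.6, -7.8]
width: 15.1
gripper_force: 58.7
```

drive_tool([
  {"fingers": 0, "linear": [-0.003, 0, 0.004], "twist": 0},
  {"fingers": 0, "linear": [-0.006, 0, 0], "twist": 0},
  {"fingers": 0, "linear": [-0.008, 0, 0], "twist": 0},
  {"fingers": 0, "linear": [-0.007, 0, 0], "twist": 0},
  {"fingers": 0, "linear": [-0.004, 0, 0], "twist": 0},
])

```text
clock: 11.42
eef_pos: [516.7, -45.2, 266.9]
tool_rot: [3.14, 0.001, 1.568]
force: [-0.5, 0.1, -7.9]
width: 14.8
gripper_force: 58.7
```

drive_tool([
  {"fingers": 0, "linear": [-0.002, 0, 0], "twist": 0},
  {"fingers": 0, "linear": [-0.002, 0, 0], "twist": 0},
  {"fingers": 0, "linear": [-0.002, 0, 0], "twist": 0},
  {"fingers": 0, "linear": [0, 0, 0], "twist": 0},
  {"fingers": 0, "linear": [0, 0, 0], "twist": 0},
])

```text
clock: 11.83
eef_pos: [516.4, -48.6, 266.3]
tool_rot: [3.142, -0.0, 1.57]
force: [0.5, -0.8, -8.0]
width: 15.1
gripper_force: 58.7
```

drive_tool([
  {"fingers": 0, "linear": [-0.002, 0, 0], "twist": 0},
  {"fingers": 0, "linear": [-0.002, 0, 0], "twist": 0},
  {"fingers": 0, "linear": [-0.002, 0, 0], "twist": 0},
  {"fingers": 0, "linear": [0, 0, 0], "twist": 0},
])

```text
clock: 12.17
eef_pos: [516.4, -54.2, 266.4]
tool_rot: [3.142, -0.001, 1.57]
force: [-0.0, 2.1, -7.3]
width: 14.9
gripper_force: 58.8
```

```bash
python3 weigh.py 4
```

```text
F [-0.06  2.17 -6.61] sd [0.92 0.46 0.32] T [ 0.793  0.001 -0.   ] tcp [516.4 -54.2 266.3] [-3.142e+00 -1.000e-03  1.570e+00] 12.3667
```

drive_tool([
  {"fingers": 0, "linear": [-0.001, 0, -0.0005], "twist": 0},
  {"fingers": 0, "linear": [-0.001, 0, -0.0005], "twist": 0},
  {"fingers": 0, "linear": [-0.001, 0, -0.0005], "twist": 0},
  {"fingers": 0, "linear": [-0.001, 0, -0.0005], "twist": 0},
  {"fingers": 0, "linear": [0, 0, 0], "twist": 0},
])

```text
clock: 12.78
eef_pos: [516.5, -58.3, 268.4]
tool_rot: [3.141, -0.001, 1.57]
force: [0.6, 4.5, -6.6]
width: 14.8
gripper_force: 58.7
```

drive_tool([
  {"fingers": 0, "linear": [-0.001, 0, -0.0005], "twist": 0},
  {"fingers": 0, "linear": [-0.001, 0, -0.0005], "twist": 0},
  {"fingers": 0, "linear": [-0.001, 0, -0.0005], "twist": 0},
  {"fingers": 0, "linear": [-0.001, 0, -0.0005], "twist": 0},
  {"fingers": 0, "linear": [0, 0, 0], "twist": 0},
])

```text
clock: 13.2
eef_pos: [516.6, -62.3, 270.4]
tool_rot: [3.141, -0.001, 1.57]
force: [0.1, 5.5, -7.4]
width: 14.7
gripper_force: 58.6
```

```bash
python3 weigh.py 4; python3 look.py a3 scene 110 90 310 240 4
```

```text
F [ 0.44  5.45 -7.56] sd [0.47 0.69 0.87] T [ 1.567 -0.18  -0.003] tcp [516.6 -62.2 270.4] [ 3.141e+00 -1.000e-03  1.570e+00] 13.4
{'eef_pos': [516.575, -62.235, 270.374], 'tool_rot': [3.141, -0.001, 1.57], 'force': [0.243, 5.582, -7.0], 'torque': [1.552, -0.185, -0.027], 'qpos': [-0.189, 0.415, 0.364, 1.834, -0.182, 0.925, 0.256]} 13.45
```

View pics/a3.png

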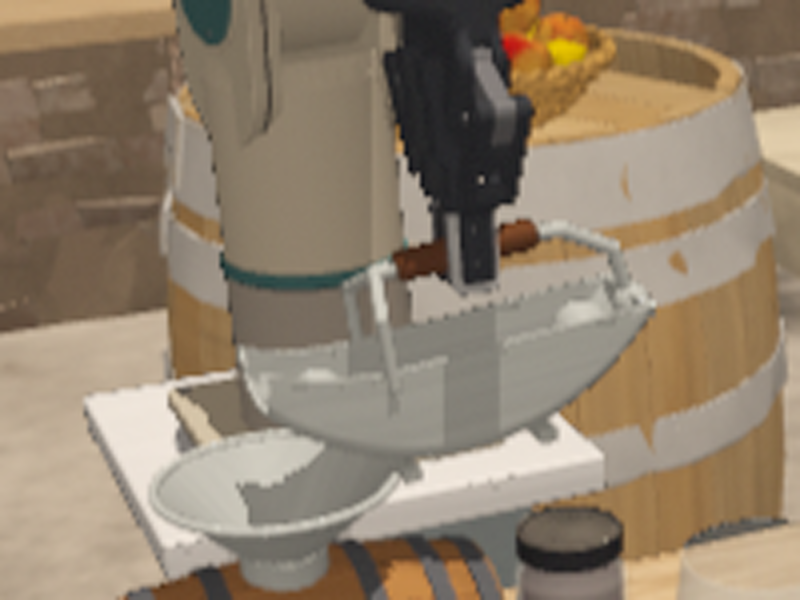

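The scoop pivots in the grip against the funnel rim. The handle now slopes from crop (395,268) to (540,230), and the front foot is hooked at the near rim (405,470).

```bash
cat > weigh.py <<'E'
import sys
from h import *
from cell import monitor,cams
def tilt(im,tcp):
    "angle of the handle in the y-z plane, from its brown pixels"
    R,t,K=im["R"],im["t"],im["K"];o=-R.T@t
    u,v=proj(im,tcp+[0,0,19]).astype(int)
    m=cv2.inRange(cv2.cvtColor(im["color"],cv2.COLOR_BGR2HSV),(0,120,20),(12,255,130))
    w=np.zeros_like(m);w[v-20:v+21,u-25:u+26]=m[v-20:v+21,u-25:u+26]
    y,x=np.where(w>0);d=np.linalg.solve(K,np.c_[x,y,np.ones(len(x))].T).T@R
    p=(o+d*((tcp[0]+6-o[0])/d[:,:1]))[:,1:]
    q=np.linalg.svd(p-p.mean(0))[2][0] if len(p)<4000 else [1,0]
    return np.degrees(np.arctan(q[1]/q[0])),len(x),np.ptp(p[:,0])
if __name__=="__main__":
    F=[];T=[];A=[]
    for _ in range(int(sys.argv[1])):
        im=cams.get_image("scene");s=monitor.read_state();F.append(s["force"]);T.append(s["torque"]);A.append(tilt(im,s["eef_pos"]))
    F=np.array(F);print("F",F.mean(0).round(2),"sd",F.std(0).round(2),"T",np.mean(T,0).round(3),"tcp",s["eef_pos"].round(1),s["tool_rot"].round(3),round(s["clock"],2),"tilt",np.mean(A,0).round(1))
E
python3 - <<'E'
from weigh import *
for n,z in(("a2",[516.4,-14.4,310.3]),("a3",[516.6,-62.2,270.4])):print(tilt(pickle.load(open(n+".pkl","rb")),np.array(z)))
E
```

```text
(np.float64(-7.289569428749092), 161, np.float64(66.26857947097267))
(np.float64(4.941257890327862), 151, np.float64(66.95724716537015))
```

drive_tool([
  {"fingers": 0, "linear": [-0.001, 0, -0.0005], "twist": 0},
  {"fingers": 0, "linear": [-0.001, 0, -0.0005], "twist": 0},
  {"fingers": 0, "linear": [-0.001, 0, -0.0005], "twist": 0},
  {"fingers": 0, "linear": [-0.001, 0, -0.0005], "twist": 0},
  {"fingers": 0, "linear": [0, 0, 0], "twist": 0},
])

```text
clock: 13.87
eef_pos: [516.5, -66.7, 272.4]
tool_rot: [3.141, -0.0, 1.57]
force: [0.7, 5.2, -7.3]
width: 14.5
gripper_force: 58.7
```

```bash
python3 weigh.py 4
```

```text
F [ 0.62  4.74 -7.15] sd [0.25 0.33 0.4 ] T [ 1.474 -0.239  0.004] tcp [516.5 -66.6 272.3] [ 3.141 -0.     1.57 ] 14.07 tilt [  7.5 156.2  66.8]
```

drive_tool([
  {"fingers": 0, "linear": [-0.001, 0, -0.0005], "twist": 0},
  {"fingers": 0, "linear": [-0.001, 0, -0.0005], "twist": 0},
  {"fingers": 0, "linear": [-0.001, 0, -0.0005], "twist": 0},
  {"fingers": 0, "linear": [0, 0, 0], "twist": 0},
  {"fingers": 0, "linear": [0, 0, 0], "twist": 0},
])

```text
clock: 14.48
eef_pos: [516.3, -69.8, 273.7]
tool_rot: [-3.142, -0.0, 1.57]
force: [1.0, 4.4, -8.4]
width: 15.0
gripper_force: 58.7
```

```bash
python3 weigh.py 4
```

```text
F [ 0.85  4.65 -8.32] sd [0.37 0.37 0.38] T [ 1.444 -0.266  0.012] tcp [516.3 -69.8 273.7] [-3.141  0.     1.57 ] 14.68 tilt [  9.3 150.5  65.2]
```

drive_tool([
  {"fingers": 0, "linear": [-0.001, 0, -0.0005], "twist": 0},
  {"fingers": 0, "linear": [-0.001, 0, -0.0005], "twist": 0},
  {"fingers": 0, "linear": [0, 0, 0], "twist": 0},
  {"fingers": 0, "linear": [0, 0, 0], "twist": 0},
])

```text
clock: 15.02
eef_pos: [516.2, -71.9, 274.8]
tool_rot: [-3.141, 0.0, 1.57]
force: [1.5, 3.9, -8.6]
width: 14.7
gripper_force: 58.6
```

```bash
python3 weigh.py 4
```

```text
F [ 1.17  4.56 -9.14] sd [0.36 0.37 0.32] T [ 1.366 -0.24   0.003] tcp [516.3 -71.9 274.8] [-3.141  0.     1.57 ] 15.22 tilt [ 10.5 153.8  66.8]
```

drive_tool([
  {"fingers": 0, "linear": [-0.001, 0, -0.0002], "twist": 0},
  {"fingers": 0, "linear": [-0.001, 0, -0.0002], "twist": 0},
  {"fingers": 0, "linear": [0, 0, 0], "twist": 0},
  {"fingers": 0, "linear": [0, 0, 0], "twist": 0},
])

```text
clock: 15.55
eef_pos: [516.3, -73.6, 275.3]
tool_rot: [3.142, -0.0, 1.57]
force: [-0.2, 5.0, -7.6]
width: 15.0
gripper_force: 58.6
```

```bash
python3 weigh.py 4
```

```text
F [ 0.7   4.58 -8.01] sd [0.44 0.37 0.18] T [ 1.539 -0.193  0.009] tcp [516.3 -73.7 275.3] [-3.142 -0.     1.57 ] 15.75 tilt [ 11.5 153.   65.1]
```

drive_tool([
  {"fingers": 0, "linear": [-0.001, 0, -0.0002], "twist": 0},
  {"fingers": 0, "linear": [-0.001, 0, -0.0002], "twist": 0},
  {"fingers": 0, "linear": [0, 0, 0], "twist": 0},
  {"fingers": 0, "linear": [0, 0, 0], "twist": 0},
])

```text
clock: 16.08
eef_pos: [516.4, -75.7, 275.8]
tool_rot: [3.141, -0.0, 1.57]
force: [0.5, 5.4, -6.6]
width: 14.9
gripper_force: 58.7
```

```bash
python3 weigh.py 4;  python3 look.py a4 scene 110 90 310 240 4
```

```text
F [ 1.03  5.04 -7.06] sd [0.41 0.23 0.47] T [ 1.566 -0.178 -0.019] tcp [516.4 -75.7 275.8] [ 3.141 -0.     1.57 ] 16.28 tilt [ 12.5 157.5  66.6]
{'eef_pos': [516.46, -75.702, 275.852], 'tool_rot': [3.141, -0.0, 1.57], 'force': [0.757, 5.17, -6.324], 'torque': [1.568, -0.191, -0.016], 'qpos': [-0.166, 0.412, 0.368, 1.822, -0.18, 0.94, 0.279]} 16.3333
```

View pics/a4.png

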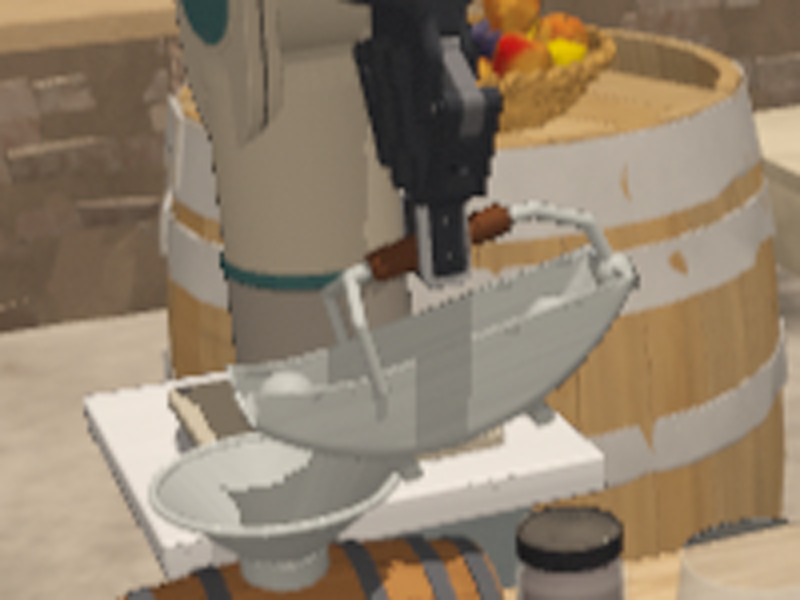

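A ball sits near the lip at crop (285,385), and the lip is over the middle of the funnel. I continue in 1° steps.

drive_tool([
  {"fingers": 0, "linear": [-0.001, 0, -0.0003], "twist": 0},
  {"fingers": 0, "linear": [-0.001, 0, -0.0003], "twist": 0},
  {"fingers": 0, "linear": [0, 0, 0], "twist": 0},
  {"fingers": 0, "linear": [0, 0, 0], "twist": 0},
])

```text
clock: 16.67
eef_pos: [516.5, -77.7, 276.4]
tool_rot: [3.141, -0.0, 1.57]
force: [1.1, 4.3, -6.8]
width: 14.7
gripper_force: 58.7
```

```bash
python3 weigh.py 4
```

```text
F [ 0.54  4.93 -6.39] sd [0.32 0.19 0.27] T [ 1.523 -0.176 -0.041] tcp [516.5 -77.7 276.4] [ 3.141 -0.     1.57 ] 16.87 tilt [ 13.3 157.2  64.8]
```

drive_tool([
  {"fingers": 0, "linear": [-0.001, 0, -0.0003], "twist": 0},
  {"fingers": 0, "linear": [-0.001, 0, -0.0003], "twist": 0},
  {"fingers": 0, "linear": [0, 0, 0], "twist": 0},
  {"fingers": 0, "linear": [0, 0, 0], "twist": 0},
])

```text
clock: 17.2
eef_pos: [516.5, -79.8, 277.0]
tool_rot: [3.141, -0.0, 1.57]
force: [0.4, 5.5, -6.0]
width: 14.8
gripper_force: 58.6
```

```bash
python3 weigh.py 4
```

```text
F [ 1.    5.03 -6.03] sd [0.77 0.46 0.49] T [ 1.488 -0.149 -0.012] tcp [516.5 -79.8 277. ] [ 3.141 -0.     1.57 ] 17.4 tilt [ 14.4 156.2  64.8]
```

drive_tool([
  {"fingers": 0, "linear": [-0.001, 0, -0.0002], "twist": 0},
  {"fingers": 0, "linear": [-0.001, 0, -0.0002], "twist": 0},
  {"fingers": 0, "linear": [0, 0, 0], "twist": 0},
  {"fingers": 0, "linear": [0, 0, 0], "twist": 0},
])

```text
clock: 17.73
eef_pos: [516.5, -81.6, 277.4]
tool_rot: [3.141, -0.0, 1.57]
force: [0.6, 5.5, -6.2]
width: 14.8
gripper_force: 58.7
```

```bash
python3 weigh.py 4
```

```text
F [ 0.71  5.52 -5.73] sd [0.41 0.41 0.59] T [ 1.628 -0.157 -0.028] tcp [516.6 -81.6 277.5] [ 3.141 -0.     1.57 ] 17.93 tilt [ 15.5 154.   64.7]
```

drive_tool([
  {"fingers": 0, "linear": [0.002, 0, -0.001], "twist": 0},
  {"fingers": 0, "linear": [0.002, 0, -0.002], "twist": 0},
  {"fingers": 0, "linear": [0.001, 0, -0.002], "twist": 0},
  {"fingers": 0, "linear": [0, 0, 0], "twist": 0},
  {"fingers": 0, "linear": [0, 0, 0], "twist": 0},
])

```text
clock: 18.35
eef_pos: [516.3, -77.9, 282.4]
tool_rot: [3.141, 0.001, 1.569]
force: [0.6, -0.0, -7.5]
width: 14.9
gripper_force: 58.7
```

```bash
python3 weigh.py 12
```

```text
F [ 0.41  0.23 -7.78] sd [0.51 0.22 0.28] T [ 0.03  -0.001  0.004] tcp [516.3 -76.8 282.2] [-3.142  0.     1.57 ] 18.95 tilt [ 14.4 155.5  66. ]
```

drive_tool([
  {"fingers": 0, "linear": [0, 0, 0.002], "twist": 0},
  {"fingers": 0, "linear": [-0.001, 0, 0.002], "twist": 0},
  {"fingers": 0, "linear": [-0.002, 0, 0.001], "twist": 0},
  {"fingers": 0, "linear": [-0.002, 0, 0], "twist": 0},
  {"fingers": 0, "linear": [0, 0, 0], "twist": 0},
])

```text
clock: 19.37
eef_pos: [516.2, -80.9, 277.0]
tool_rot: [-3.141, -0.002, 1.57]
force: [0.2, 3.5, -8.2]
width: 14.9
gripper_force: 58.7
```

drive_tool([
  {"fingers": 0, "linear": [-0.001, 0, -0.0003], "twist": 0},
  {"fingers": 0, "linear": [-0.001, 0, -0.0003], "twist": 0},
  {"fingers": 0, "linear": [0, 0, 0], "twist": 0},
  {"fingers": 0, "linear": [0, 0, 0], "twist": 0},
])

```text
clock: 19.7
eef_pos: [516.2, -83.1, 277.7]
tool_rot: [-3.141, -0.001, 1.57]
force: [0.3, 5.1, -8.8]
width: 14.7
gripper_force: 58.6
```

```bash
python3 weigh.py 4
```

```text
F [-0.1   4.84 -7.93] sd [0.22 0.46 0.48] T [ 1.615  0.059 -0.034] tcp [516.2 -83.2 277.7] [-3.141e+00 -1.000e-03  1.570e+00] 19.9 tilt [ 16.3 153.8  65.1]
```

drive_tool([
  {"fingers": 0, "linear": [-0.001, 0, -0.0003], "twist": 0},
  {"fingers": 0, "linear": [-0.001, 0, -0.0003], "twist": 0},
  {"fingers": 0, "linear": [0, 0, 0], "twist": 0},
  {"fingers": 0, "linear": [0, 0, 0], "twist": 0},
])

```text
clock: 20.23
eef_pos: [516.3, -85.6, 278.4]
tool_rot: [3.142, -0.0, 1.57]
force: [-0.2, 5.6, -7.7]
width: 14.9
gripper_force: 58.6
```

```bash
python3 weigh.py 4
```

```text
F [-0.08  4.8  -7.91] sd [0.46 0.32 0.26] T [1.548 0.003 0.019] tcp [516.4 -85.7 278.4] [ 3.142 -0.     1.57 ] 20.43 tilt [ 17.7 155.5  64.7]
```

drive_tool([
  {"fingers": 0, "linear": [-0.001, 0, -0.0002], "twist": 0},
  {"fingers": 0, "linear": [-0.001, 0, -0.0002], "twist": 0},
  {"fingers": 0, "linear": [0, 0, 0], "twist": 0},
  {"fingers": 0, "linear": [0, 0, 0], "twist": 0},
])

```text
clock: 20.77
eef_pos: [516.3, -88.0, 278.9]
tool_rot: [3.142, 0.0, 1.57]
force: [0.6, 3.9, -7.8]
width: 14.8
gripper_force: 58.6
```

```bash
python3 weigh.py 4
```

```text
F [-0.04  4.27 -7.96] sd [0.17 0.29 0.25] T [1.381e+00 3.100e-02 1.000e-03] tcp [516.3 -88.  278.9] [3.141 0.    1.57 ] 20.97 tilt [ 18.7 150.5  64.5]
```

drive_tool([
  {"fingers": 0, "linear": [-0.001, 0, -0.0002], "twist": 0},
  {"fingers": 0, "linear": [-0.001, 0, -0.0002], "twist": 0},
  {"fingers": 0, "linear": [0, 0, 0], "twist": 0},
  {"fingers": 0, "linear": [0, 0, 0], "twist": 0},
])

```text
clock: 21.3
eef_pos: [516.4, -89.8, 279.2]
tool_rot: [3.141, -0.0, 1.57]
force: [-0.5, 5.2, -7.6]
width: 14.8
gripper_force: 58.7
```

```bash
python3 weigh.py 4
```

```text
F [ 0.38  5.32 -7.71] sd [0.49 0.56 0.72] T [ 1.521 -0.028 -0.024] tcp [516.4 -89.8 279.2] [ 3.141 -0.     1.57 ] 21.5 tilt [ 19.6 157.8  64.6]
```

drive_tool([
  {"fingers": 0, "linear": [-0.001, 0, -0.0002], "twist": 0},
  {"fingers": 0, "linear": [-0.001, 0, -0.0002], "twist": 0},
  {"fingers": 0, "linear": [0, 0, 0], "twist": 0},
  {"fingers": 0, "linear": [0, 0, 0], "twist": 0},
])

```text
clock: 21.83
eef_pos: [516.3, -92.1, 279.6]
tool_rot: [3.142, 0.0, 1.569]
force: [-0.4, 3.7, -6.6]
width: 14.7
gripper_force: 58.6
```

```bash
python3 weigh.py 4
```

```text
F [-0.11  3.6  -7.2 ] sd [0.43 0.52 0.37] T [ 1.314 -0.002  0.002] tcp [516.3 -92.  279.6] [3.142 0.    1.57 ] 22.03 tilt [ 20.7 151.   64.4]
```

drive_tool([
  {"fingers": 0, "linear": [-0.001, 0, -0.0001], "twist": 0},
  {"fingers": 0, "linear": [-0.001, 0, -0.0001], "twist": 0},
  {"fingers": 0, "linear": [0, 0, 0], "twist": 0},
  {"fingers": 0, "linear": [0, 0, 0], "twist": 0},
])

```text
clock: 22.37
eef_pos: [516.4, -93.8, 279.9]
tool_rot: [3.141, -0.0, 1.57]
force: [0.3, 4.4, -6.7]
width: 14.9
gripper_force: 58.6
```

```bash
python3 weigh.py 4
```

```text
F [-0.04  4.89 -7.09] sd [0.31 0.54 0.27] T [ 1.484 -0.016 -0.028] tcp [516.4 -93.8 279.8] [ 3.141 -0.     1.57 ] 22.57 tilt [ 21.5 151.8  64.4]
```

drive_tool([
  {"fingers": 0, "linear": [0.002, 0, -0.001], "twist": 0},
  {"fingers": 0, "linear": [0.002, 0, -0.002], "twist": 0},
  {"fingers": 0, "linear": [0.001, 0, -0.001], "twist": 0},
  {"fingers": 0, "linear": [0, 0, 0], "twist": 0},
])

```text
clock: 22.9
eef_pos: [516.6, -89.9, 284.3]
tool_rot: [3.141, 0.002, 1.569]
force: [1.4, 0.3, -7.3]
width: 15.0
gripper_force: 58.6
```

```bash
python3 weigh.py 10
```

```text
F [-0.15  0.02 -6.78] sd [0.29 0.57 0.71] T [0.032 0.004 0.004] tcp [516.3 -88.9 283.8] [-3.141  0.     1.57 ] 23.4 tilt [ 20.8 154.   64. ]
```

drive_tool([
  {"fingers": 0, "linear": [-0.001, 0, 0.001], "twist": 0},
  {"fingers": 0, "linear": [-0.002, 0, 0.002], "twist": 0},
  {"fingers": 0, "linear": [-0.002, 0, 0.001], "twist": 0},
  {"fingers": 0, "linear": [0, 0, 0], "twist": 0},
])

```text
clock: 23.73
eef_pos: [516.4, -93.1, 279.7]
tool_rot: [-3.141, -0.002, 1.57]
force: [0.4, 3.7, -5.7]
width: 14.8
gripper_force: 58.8
```

drive_tool([
  {"fingers": 0, "linear": [-0.001, 0, -0.0001], "twist": 0},
  {"fingers": 0, "linear": [-0.001, 0, -0.0001], "twist": 0},
  {"fingers": 0, "linear": [0, 0, 0], "twist": 0},
  {"fingers": 0, "linear": [0, 0, 0], "twist": 0},
])

```text
clock: 24.07
eef_pos: [516.2, -94.6, 279.9]
tool_rot: [-3.141, -0.002, 1.57]
force: [0.4, 4.7, -6.6]
width: 14.6
gripper_force: 58.8
```

```bash
python3 weigh.py 4
```

```text
F [-0.16  5.25 -5.74] sd [0.24 0.39 0.4 ] T [ 1.613 -0.011 -0.024] tcp [516.2 -94.6 279.9] [-3.141e+00 -2.000e-03  1.570e+00] 24.27 tilt [ 22.3 154.8  62.7]
```

drive_tool([
  {"fingers": 0, "linear": [-0.001, 0, -0.0001], "twist": 0},
  {"fingers": 0, "linear": [-0.001, 0, -0.0001], "twist": 0},
  {"fingers": 0, "linear": [0, 0, 0], "twist": 0},
  {"fingers": 0, "linear": [0, 0, 0], "twist": 0},
])

```text
clock: 24.6
eef_pos: [516.3, -97.0, 280.2]
tool_rot: [-3.141, -0.001, 1.57]
force: [-0.1, 5.4, -5.9]
width: 14.7
gripper_force: 58.8
```

```bash
python3 weigh.py 4
```

```text
F [ 0.11  4.81 -5.63] sd [0.29 0.53 0.32] T [ 1.606 -0.063 -0.012] tcp [516.3 -97.1 280.2] [-3.141e+00 -1.000e-03  1.570e+00] 24.8 tilt [ 23.4 154.5  62.8]
```

drive_tool([
  {"fingers": 0, "linear": [-0.001, 0, -0.0001], "twist": 0},
  {"fingers": 0, "linear": [-0.001, 0, 0], "twist": 0},
  {"fingers": 0, "linear": [0, 0, 0], "twist": 0},
  {"fingers": 0, "linear": [0, 0, 0], "twist": 0},
])

```text
clock: 25.13
eef_pos: [516.3, -99.5, 280.4]
tool_rot: [-3.142, -0.001, 1.57]
force: [-0.2, 5.5, -4.4]
width: 15.1
gripper_force: 58.9
```

```bash
python3 weigh.py 4
```

```text
F [ 0.18  5.07 -4.43] sd [0.49 0.39 0.43] T [ 1.578  0.063 -0.026] tcp [516.3 -99.6 280.4] [ 3.142 -0.     1.57 ] 25.33 tilt [ 24.3 152.   62.7]
```

drive_tool([
  {"fingers": 0, "linear": [0.002, 0, -0.001], "twist": 0},
  {"fingers": 0, "linear": [0.002, 0, -0.002], "twist": 0},
  {"fingers": 0, "linear": [0.001, 0, -0.001], "twist": 0},
  {"fingers": 0, "linear": [0, 0, 0], "twist": 0},
])

```text
clock: 25.67
eef_pos: [516.6, -96.0, 284.7]
tool_rot: [3.141, 0.002, 1.569]
force: [-0.7, -0.3, -5.6]
width: 15.2
gripper_force: 58.6
```

```bash
python3 weigh.py 10
```

```text
F [ 0.04  0.03 -5.97] sd [0.43 0.36 0.36] T [ 0.034  0.007 -0.012] tcp [516.3 -94.9 284.2] [-3.141  0.     1.57 ] 26.17 tilt [ 23.6 153.1  63.2]
```

Two have gone. I go on to the third in smaller steps.

drive_tool([
  {"fingers": 0, "linear": [-0.001, 0, 0.001], "twist": 0},
  {"fingers": 0, "linear": [-0.002, 0, 0.002], "twist": 0},
  {"fingers": 0, "linear": [-0.002, 0, 0.001], "twist": 0},
  {"fingers": 0, "linear": [0, 0, 0], "twist": 0},
])

```text
clock: 26.5
eef_pos: [516.5, -99.0, 280.3]
tool_rot: [3.141, -0.002, 1.57]
force: [-0.2, 2.5, -3.9]
width: 14.7
gripper_force: 59.0
```

drive_tool([
  {"fingers": 0, "linear": [-0.001, 0, 0], "twist": 0},
  {"fingers": 0, "linear": [0, 0, 0], "twist": 0},
  {"fingers": 0, "linear": [0, 0, 0], "twist": 0},
])

```text
clock: 26.75
eef_pos: [516.4, -99.6, 280.4]
tool_rot: [3.142, -0.002, 1.57]
force: [0.4, 5.1, -3.0]
width: 14.5
gripper_force: 59.1
```

```bash
python3 weigh.py 4
```

```text
F [ 0.2   4.99 -2.97] sd [0.45 0.54 0.56] T [ 1.655 -0.033 -0.03 ] tcp [516.4 -99.7 280.3] [ 3.142e+00 -1.000e-03  1.570e+00] 26.95 tilt [ 24.4 152.8  62.7]
```

drive_tool([
  {"fingers": 0, "linear": [-0.001, 0, -0.0005], "twist": 0},
  {"fingers": 0, "linear": [0, 0, 0], "twist": 0},
  {"fingers": 0, "linear": [0, 0, 0], "twist": 0},
])

```text
clock: 27.2
eef_pos: [516.3, -100.7, 280.6]
tool_rot: [-3.141, -0.001, 1.57]
force: [0.4, 5.6, -5.6]
width: 14.6
gripper_force: 58.8
```

```bash
python3 weigh.py 3
```

```text
F [ 0.67  5.28 -4.9 ] sd [0.62 0.06 0.07] T [ 1.662 -0.089 -0.029] tcp [ 516.3 -100.8  280.6] [-3.141e+00 -1.000e-03  1.570e+00] 27.35 tilt [ 25.  149.3  62.6]
```

drive_tool([
  {"fingers": 0, "linear": [-0.0015, 0, -0.0002], "twist": 0},
  {"fingers": 0, "linear": [0, 0, 0], "twist": 0},
  {"fingers": 0, "linear": [0, 0, 0], "twist": 0},
])

```text
clock: 27.6
eef_pos: [516.2, -102.7, 280.8]
tool_rot: [-3.141, -0.001, 1.57]
force: [1.0, 4.2, -4.4]
width: 14.8
gripper_force: 58.7
```

```bash
python3 weigh.py 3
```

```text
F [ 0.01  5.58 -5.09] sd [0.8  0.6  0.62] T [ 1.599e+00 -9.500e-02  1.000e-03] tcp [ 516.2 -102.7  280.8] [-3.141e+00 -1.000e-03  1.570e+00] 27.75 tilt [ 26.  154.3  62.7]
```

drive_tool([
  {"fingers": 0, "linear": [-0.0015, 0, -0.0001], "twist": 0},
  {"fingers": 0, "linear": [0, 0, 0], "twist": 0},
  {"fingers": 0, "linear": [0, 0, 0], "twist": 0},
])

```text
clock: 28.0
eef_pos: [516.2, -104.5, 280.9]
tool_rot: [-3.141, -0.0, 1.57]
force: [-0.3, 5.4, -6.0]
width: 14.8
gripper_force: 58.6
```

```bash
python3 weigh.py 3
```

```text
F [ 0.44  4.64 -5.38] sd [0.18 0.4  0.41] T [ 1.526 -0.071  0.019] tcp [ 516.2 -104.6  281. ] [-3.141 -0.     1.57 ] 28.15 tilt [ 27.2 154.3  62.6]
```

drive_tool([
  {"fingers": 0, "linear": [-0.0015, 0, 0], "twist": 0},
  {"fingers": 0, "linear": [0, 0, 0], "twist": 0},
  {"fingers": 0, "linear": [0, 0, 0], "twist": 0},
])

```text
clock: 28.4
eef_pos: [516.2, -106.4, 281.1]
tool_rot: [-3.141, 0.0, 1.57]
force: [-0.0, 3.9, -5.2]
width: 14.7
gripper_force: 58.6
```

```bash
python3 weigh.py 3
```

```text
F [ 0.63  4.73 -5.56] sd [0.22 0.47 0.51] T [ 1.381 -0.066 -0.024] tcp [ 516.2 -106.4  281.1] [-3.141  0.     1.57 ] 28.55 tilt [ 28.2 153.7  60.9]
```

drive_tool([
  {"fingers": 0, "linear": [-0.0015, 0, 0], "twist": 0},
  {"fingers": 0, "linear": [0, 0, 0], "twist": 0},
  {"fingers": 0, "linear": [0, 0, 0], "twist": 0},
])

```text
clock: 28.8
eef_pos: [516.3, -107.6, 281.1]
tool_rot: [-3.141, -0.0, 1.57]
force: [-0.5, 4.6, -4.7]
width: 15.2
gripper_force: 58.6
```

```bash
python3 weigh.py 3
```

```text
F [ 0.1   5.09 -5.72] sd [0.21 0.28 0.08] T [ 1.539 -0.033 -0.026] tcp [ 516.3 -107.6  281.1] [-3.141 -0.     1.57 ] 28.95 tilt [ 28.1 153.3  61. ]
```

drive_tool([
  {"fingers": 0, "linear": [-0.0015, 0, 0], "twist": 0},
  {"fingers": 0, "linear": [0, 0, 0], "twist": 0},
  {"fingers": 0, "linear": [0, 0, 0], "twist": 0},
])

```text
clock: 29.2
eef_pos: [516.3, -109.4, 281.2]
tool_rot: [3.142, 0.0, 1.57]
force: [-1.0, 4.4, -5.4]
width: 14.9
gripper_force: 58.6
```

```bash
python3 weigh.py 3
```

```text
F [ 0.17  4.36 -4.75] sd [0.52 0.35 0.15] T [ 1.407  0.018 -0.014] tcp [ 516.3 -109.4  281.1] [-3.142  0.     1.57 ] 29.35 tilt [ 29.2 152.7  60.7]
```

Fz dropped by about one ball, so I back off and weigh.

drive_tool([
  {"fingers": 0, "linear": [0.002, 0, -0.001], "twist": 0},
  {"fingers": 0, "linear": [0.002, 0, -0.002], "twist": 0},
  {"fingers": 0, "linear": [0.001, 0, -0.001], "twist": 0},
  {"fingers": 0, "linear": [0, 0, 0], "twist": 0},
])

```text
clock: 29.68
eef_pos: [516.5, -105.3, 285.5]
tool_rot: [3.141, 0.002, 1.569]
force: [-0.3, 0.2, -6.2]
width: 15.0
gripper_force: 58.6
```

```bash
python3 weigh.py 10
```

```text
F [ 0.16 -0.09 -5.64] sd [0.67 0.57 0.44] T [0.005 0.003 0.006] tcp [ 516.3 -104.4  285.1] [3.142 0.    1.57 ] 30.18 tilt [ 28.5 154.9  61.4]
```

drive_tool([
  {"fingers": 0, "linear": [0, 0, 0], "twist": 0},
])

```text
clock: 30.27
eef_pos: [516.3, -104.4, 285.1]
tool_rot: [3.142, 0.0, 1.57]
force: [0.1, 0.1, -4.8]
width: 15.0
gripper_force: 58.7
```

drive_tool([
  {"fingers": 0, "linear": [0, 0, 0], "twist": 0},
])

```text
clock: 30.35
eef_pos: [516.3, -104.3, 285.1]
tool_rot: [3.142, 0.0, 1.57]
force: [-0.1, 0.6, -4.2]
width: 14.6
gripper_force: 58.7
```

drive_tool([
  {"fingers": 0, "linear": [0, 0, 0], "twist": 0},
])

```text
clock: 30.43
eef_pos: [516.3, -104.3, 285.1]
tool_rot: [-3.142, -0.0, 1.57]
force: [0.6, -0.2, -4.9]
width: 14.5
gripper_force: 58.7
```

drive_tool([
  {"fingers": 0, "linear": [0, 0, 0], "twist": 0},
])

```text
clock: 30.52
eef_pos: [516.3, -104.3, 285.1]
tool_rot: [-3.142, -0.0, 1.57]
force: [0.1, -1.1, -5.9]
width: 14.6
gripper_force: 58.7
```

drive_tool([
  {"fingers": 0, "linear": [0, 0, 0], "twist": 0},
])

```text
clock: 30.6
eef_pos: [516.3, -104.3, 285.1]
tool_rot: [-3.142, -0.0, 1.57]
force: [-0.1, -0.0, -4.0]
width: 15.1
gripper_force: 58.7
```

drive_tool([
  {"fingers": 0, "linear": [0, 0, 0], "twist": 0},
])

```text
clock: 30.68
eef_pos: [516.3, -104.3, 285.1]
tool_rot: [-3.142, -0.0, 1.57]
force: [-0.1, -0.1, -5.4]
width: 14.6
gripper_force: 58.7
```

drive_tool([
  {"fingers": 0, "linear": [0, 0, 0], "twist": 0},
])

```text
clock: 30.77
eef_pos: [516.3, -104.3, 285.1]
tool_rot: [3.142, 0.0, 1.57]
force: [-1.0, 0.3, -5.9]
width: 14.9
gripper_force: 58.7
```

drive_tool([
  {"fingers": 0, "linear": [0, 0, 0], "twist": 0},
])

```text
clock: 30.85
eef_pos: [516.3, -104.3, 285.1]
tool_rot: [-3.142, -0.0, 1.57]
force: [0.6, -0.2, -4.6]
width: 14.9
gripper_force: 58.7
```

drive_tool([
  {"fingers": 0, "linear": [0, 0, 0], "twist": 0},
])

```text
clock: 30.93
eef_pos: [516.3, -104.3, 285.1]
tool_rot: [-3.142, -0.0, 1.57]
force: [-0.1, 0.1, -5.7]
width: 14.4
gripper_force: 58.7
```

drive_tool([
  {"fingers": 0, "linear": [0, 0, 0], "twist": 0},
])

```text
clock: 31.02
eef_pos: [516.3, -104.3, 285.1]
tool_rot: [-3.142, -0.0, 1.57]
force: [-0.9, 0.4, -5.5]
width: 14.7
gripper_force: 58.7
```

drive_tool([
  {"fingers": 0, "linear": [0, 0, 0], "twist": 0},
])

```text
clock: 31.1
eef_pos: [516.3, -104.3, 285.1]
tool_rot: [-3.142, 0.0, 1.57]
force: [0.1, 0.5, -4.7]
width: 14.5
gripper_force: 58.7
```

drive_tool([
  {"fingers": 0, "linear": [0, 0, 0], "twist": 0},
])

```text
clock: 31.18
eef_pos: [516.3, -104.3, 285.1]
tool_rot: [-3.142, -0.0, 1.57]
force: [-0.5, 0.9, -5.1]
width: 14.7
gripper_force: 58.7
```

drive_tool([
  {"fingers": 0, "linear": [0, 0, 0], "twist": 0},
])

```text
clock: 31.27
eef_pos: [516.3, -104.3, 285.1]
tool_rot: [-3.142, -0.0, 1.57]
force: [-0.6, 0.3, -5.1]
width: 14.8
gripper_force: 58.7
```

drive_tool([
  {"fingers": 0, "linear": [0, 0, 0], "twist": 0},
])

```text
clock: 31.35
eef_pos: [516.3, -104.3, 285.1]
tool_rot: [-3.142, -0.0, 1.57]
force: [-0.2, -0.3, -5.8]
width: 14.6
gripper_force: 58.7
```

drive_tool([
  {"fingers": 0, "linear": [0, 0, 0], "twist": 0},
])

```text
clock: 31.43
eef_pos: [516.3, -104.3, 285.1]
tool_rot: [-3.142, -0.0, 1.57]
force: [0.6, 0.5, -4.2]
width: 14.7
gripper_force: 58.7
```

drive_tool([
  {"fingers": 0, "linear": [0, 0, 0], "twist": 0},
])

```text
clock: 31.52
eef_pos: [516.3, -104.3, 285.1]
tool_rot: [-3.142, -0.0, 1.57]
force: [-0.3, -0.2, -4.7]
width: 14.9
gripper_force: 58.7
```

```bash
python3 weigh.py 8; python3 look.py a5 top 300 160 460 280 5
```

```text
F [-0.21  0.15 -5.25] sd [0.53 0.41 0.53] T [ 0.007 -0.016 -0.004] tcp [ 516.3 -104.3  285.1] [-3.142 -0.     1.57 ] 31.92 tilt [ 28.8 152.4  60.9]
{'eef_pos': [516.277, -104.314, 285.081], 'tool_rot': [-3.142, -0.0, 1.57], 'force': [-0.53, -1.106, -5.343], 'torque': [-0.001, -0.049, -0.008], 'qpos': [-0.116, 0.409, 0.375, 1.797, -0.178, 0.969, 0.331]} 31.9667
```

View pics/a5.png

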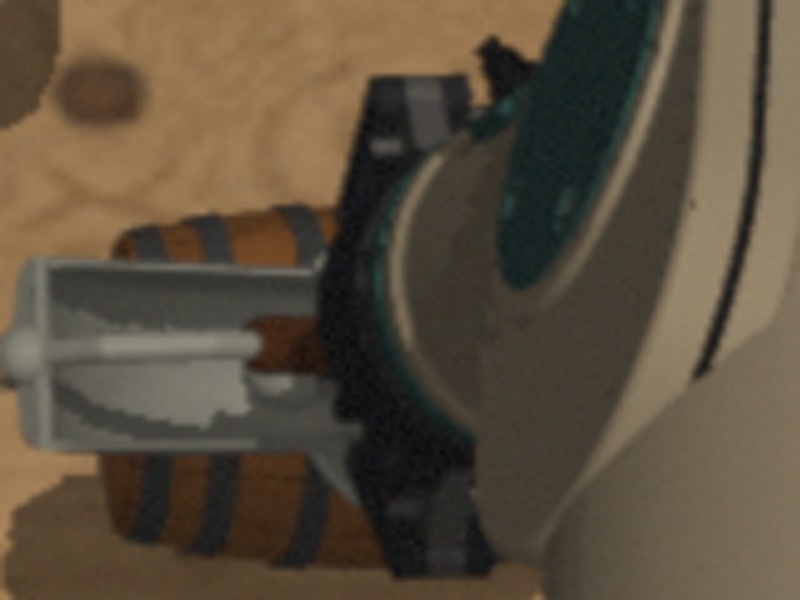

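The top view shows the back of the trough empty and the rearmost remaining ball under the handle at crop (270,385). The later weighings average 5.1 N, so three balls have gone and three are left. Now I tilt back by pressing the underside of the spout on the rim, moving gently.

drive_tool([
  {"fingers": 0, "linear": [0.0005, 0, 0], "twist": 0},
  {"fingers": 0, "linear": [0.001, 0, 0], "twist": 0},
  {"fingers": 0, "linear": [0.0015, 0, 0], "twist": 0},
  {"fingers": 0, "linear": [0.002, 0, 0], "twist": 0},
  {"fingers": 0, "linear": [0.0025, 0, 0], "twist": 0},
])

```text
clock: 32.38
eef_pos: [516.3, -96.6, 285.1]
tool_rot: [-3.142, -0.0, 1.57]
force: [0.0, -0.4, -5.7]
width: 14.8
gripper_force: 58.7
```

drive_tool([
  {"fingers": 0, "linear": [0.003, 0, 0], "twist": 0},
  {"fingers": 0, "linear": [0.0035, 0, 0], "twist": 0},
  {"fingers": 0, "linear": [0.004, 0, 0], "twist": 0},
  {"fingers": 0, "linear": [0.004, 0, 0], "twist": 0},
  {"fingers": 0, "linear": [0.004, 0, 0], "twist": 0},
])

```text
clock: 32.8
eef_pos: [516.3, -77.7, 285.1]
tool_rot: [3.142, -0.0, 1.57]
force: [0.1, 0.5, -4.8]
width: 14.9
gripper_force: 58.7
```

drive_tool([
  {"fingers": 0, "linear": [0.004, 0, 0], "twist": 0},
  {"fingers": 0, "linear": [0.004, 0, 0], "twist": 0},
  {"fingers": 0, "linear": [0.004, 0, 0], "twist": 0},
  {"fingers": 0, "linear": [0.0035, 0, 0], "twist": 0},
  {"fingers": 0, "linear": [0.003, 0, 0], "twist": 0},
])

```text
clock: 33.22
eef_pos: [516.4, -59.4, 285.1]
tool_rot: [3.142, -0.0, 1.57]
force: [-0.5, 0.4, -4.5]
width: 14.9
gripper_force: 58.7
```

drive_tool([
  {"fingers": 0, "linear": [0.0025, 0, 0], "twist": 0},
  {"fingers": 0, "linear": [0.002, 0, 0], "twist": 0},
  {"fingers": 0, "linear": [0.0015, 0, 0], "twist": 0},
  {"fingers": 0, "linear": [0.001, 0, 0.0005], "twist": 0},
  {"fingers": 0, "linear": [0.0005, 0, 0.001], "twist": 0},
])

```text
clock: 33.63
eef_pos: [516.4, -52.3, 283.6]
tool_rot: [3.141, 0.0, 1.57]
force: [0.2, 0.2, -5.4]
width: 14.7
gripper_force: 58.7
```

drive_tool([
  {"fingers": 0, "linear": [0, 0, 0.001], "twist": 0},
  {"fingers": 0, "linear": [0, 0, 0.0015], "twist": 0},
  {"fingers": 0, "linear": [0, 0, 0.0015], "twist": 0},
  {"fingers": 0, "linear": [0, 0, 0.0015], "twist": 0},
  {"fingers": 0, "linear": [0, 0, 0.0015], "twist": 0},
])

```text
clock: 34.05
eef_pos: [516.8, -52.7, 276.9]
tool_rot: [3.14, 0.0, 1.57]
force: [0.2, 0.5, 1.2]
width: 14.9
gripper_force: 59.4
```

drive_tool([
  {"fingers": 0, "linear": [0, 0, 0.001], "twist": 0},
  {"fingers": 0, "linear": [0, 0, 0.001], "twist": 0},
  {"fingers": 0, "linear": [0, 0, 0.001], "twist": 0},
])

```text
clock: 34.3
eef_pos: [517.4, -52.7, 274.8]
tool_rot: [3.139, 0.0, 1.57]
force: [-0.4, 0.5, 5.5]
width: 14.7
gripper_force: 60.0
```

```bash
python3 weigh.py 2
```

```text
F [-0.2  -0.6   5.03] sd [0.39 0.   0.05] T [-0.661  0.095  0.036] tcp [517.4 -52.9 274.7] [3.139e+00 1.000e-03 1.570e+00] 34.4 tilt [ 26.6 137.   61.2]
```

drive_tool([
  {"fingers": 0, "linear": [0.0005, 0, 0.001], "twist": 0},
  {"fingers": 0, "linear": [0.001, 0, 0.001], "twist": 0},
  {"fingers": 0, "linear": [0.001, 0, 0.001], "twist": 0},
  {"fingers": 0, "linear": [0.001, 0, 0.001], "twist": 0},
  {"fingers": 0, "linear": [0.001, 0, 0.001], "twist": 0},
])

```text
clock: 34.82
eef_pos: [517.7, -46.7, 270.0]
tool_rot: [3.138, -0.002, 1.57]
force: [-0.6, 3.9, 9.9]
width: 14.8
gripper_force: 60.3
```

drive_tool([
  {"fingers": 0, "linear": [0.001, 0, 0.001], "twist": 0},
  {"fingers": 0, "linear": [0.001, 0, 0.001], "twist": 0},
  {"fingers": 0, "linear": [0.001, 0, 0.001], "twist": 0},
  {"fingers": 0, "linear": [0.001, 0, 0.001], "twist": 0},
  {"fingers": 0, "linear": [0.001, 0, 0.001], "twist": 0},
])

```text
clock: 35.23
eef_pos: [517.8, -40.6, 265.3]
tool_rot: [3.138, -0.003, 1.571]
force: [-1.8, 5.6, 12.4]
width: 14.9
gripper_force: 60.5
```

```bash
python3 weigh.py 2
```

```text
F [-1.57  5.38 11.47] sd [0.02 0.11 0.03] T [ 0.406  0.294 -0.059] tcp [517.7 -40.5 265.2] [ 3.138e+00 -3.000e-03  1.572e+00] 35.33 tilt [ 18.8 141.   64.5]
```

drive_tool([
  {"fingers": 0, "linear": [0.001, 0, 0.001], "twist": 0},
  {"fingers": 0, "linear": [0.001, 0, 0.001], "twist": 0},
  {"fingers": 0, "linear": [0.001, 0, 0.001], "twist": 0},
  {"fingers": 0, "linear": [0.001, 0, 0.001], "twist": 0},
  {"fingers": 0, "linear": [0.001, 0, 0.001], "twist": 0},
])

```text
clock: 35.75
eef_pos: [517.8, -34.9, 260.2]
tool_rot: [3.138, -0.004, 1.572]
force: [-1.5, 6.3, 10.8]
width: 14.6
gripper_force: 60.3
```

drive_tool([
  {"fingers": 0, "linear": [0.001, 0, 0.001], "twist": 0},
  {"fingers": 0, "linear": [0.001, 0, 0.001], "twist": 0},
  {"fingers": 0, "linear": [0.001, 0, 0.001], "twist": 0},
  {"fingers": 0, "linear": [0.001, 0, 0.001], "twist": 0},
  {"fingers": 0, "linear": [0.001, 0, 0.001], "twist": 0},
])

```text
clock: 36.17
eef_pos: [517.8, -29.7, 255.1]
tool_rot: [3.138, -0.004, 1.572]
force: [-0.2, 6.5, 8.8]
width: 14.8
gripper_force: 60.4
```

```bash
python3 weigh.py 2
```

```text
F [-0.6   7.23  8.99] sd [0.26 0.68 0.34] T [ 0.857  0.23  -0.053] tcp [517.7 -29.5 254.9] [ 3.139 -0.004  1.572] 36.27 tilt [ 11.9 145.5  65.9]
```

drive_tool([
  {"fingers": 0, "linear": [0.001, 0, 0.001], "twist": 0},
  {"fingers": 0, "linear": [0.001, 0, 0.001], "twist": 0},
  {"fingers": 0, "linear": [0.001, 0, 0.001], "twist": 0},
  {"fingers": 0, "linear": [0.001, 0, 0.001], "twist": 0},
  {"fingers": 0, "linear": [0.001, 0, 0.001], "twist": 0},
])

```text
clock: 36.68
eef_pos: [517.7, -24.9, 249.8]
tool_rot: [3.139, -0.004, 1.572]
force: [-1.5, 5.7, 7.9]
width: 15.0
gripper_force: 60.3
```

drive_tool([
  {"fingers": 0, "linear": [0.001, 0, 0.001], "twist": 0},
  {"fingers": 0, "linear": [0.001, 0, 0.001], "twist": 0},
  {"fingers": 0, "linear": [0.001, 0, 0.001], "twist": 0},
  {"fingers": 0, "linear": [0.001, 0, 0.001], "twist": 0},
  {"fingers": 0, "linear": [0.0005, 0, 0.001], "twist": 0},
])

```text
clock: 37.1
eef_pos: [517.6, -20.6, 244.6]
tool_rot: [3.139, -0.003, 1.572]
force: [-0.6, 6.2, 7.6]
width: 15.2
gripper_force: 60.2
```

```bash
python3 weigh.py 1
```

```text
F [-0.58  5.81  6.18] sd [0. 0. 0.] T [ 0.62  -0.002 -0.031] tcp [517.5 -20.4 244.4] [ 3.139 -0.004  1.572] 37.15 tilt [  5.2 140.   66.4]
```

drive_tool([
  {"fingers": 0, "linear": [0.001, 0, 0.001], "twist": 0},
  {"fingers": 0, "linear": [0.001, 0, 0.001], "twist": 0},
  {"fingers": 0, "linear": [0.001, 0, 0.001], "twist": 0},
  {"fingers": 0, "linear": [0.001, 0, 0.001], "twist": 0},
  {"fingers": 0, "linear": [0.001, 0, 0.001], "twist": 0},
])

```text
clock: 37.57
eef_pos: [517.4, -16.5, 239.3]
tool_rot: [3.139, -0.002, 1.571]
force: [1.1, 4.8, 4.1]
width: 14.8
gripper_force: 60.1
```

drive_tool([
  {"fingers": 0, "linear": [0.001, 0, 0.001], "twist": 0},
  {"fingers": 0, "linear": [0.001, 0, 0.001], "twist": 0},
  {"fingers": 0, "linear": [0.001, 0, 0.001], "twist": 0},
  {"fingers": 0, "linear": [0.0005, 0, 0.0005], "twist": 0},
  {"fingers": 0, "linear": [0.001, 0, 0], "twist": 0},
])

```text
clock: 37.98
eef_pos: [516.9, -13.7, 235.1]
tool_rot: [3.141, 0.0, 1.57]
force: [0.3, 2.5, 2.9]
width: 14.7
gripper_force: 60.0
```

drive_tool([
  {"fingers": 0, "linear": [0.002, 0, -0.0005], "twist": 0},
  {"fingers": 0, "linear": [0.002, 0, -0.002], "twist": 0},
  {"fingers": 0, "linear": [0.002, 0, -0.003], "twist": 0},
  {"fingers": 0, "linear": [0.001, 0, -0.002], "twist": 0},
  {"fingers": 0, "linear": [0, 0, -0.001], "twist": 0},
])

```text
clock: 38.4
eef_pos: [515.5, -6.5, 243.2]
tool_rot: [-3.139, -0.0, 1.57]
force: [-1.1, 0.5, -5.2]
width: 15.1
gripper_force: 58.8
```

```bash
python3 weigh.py 8
```

```text
F [-0.03 -0.09 -4.65] sd [0.52 0.41 0.41] T [ 0.044 -0.012 -0.001] tcp [516.3  -6.9 243.5] [-3.141  0.     1.57 ] 38.8 tilt [  0.5 136.9  67.1]
```

drive_tool([
  {"fingers": 0, "linear": [0.002, 0, 0], "twist": 0},
  {"fingers": 0, "linear": [0.004, 0, 0], "twist": 0},
  {"fingers": 0, "linear": [0.006, 0, 0], "twist": 0},
  {"fingers": 0, "linear": [0.008, 0, 0], "twist": 0},
  {"fingers": 0, "linear": [0.01, 0, 0], "twist": 0},
])

```text
clock: 39.22
eef_pos: [516.4, 23.9, 243.6]
tool_rot: [-3.142, -0.0, 1.569]
force: [0.5, 0.4, -4.8]
width: 14.8
gripper_force: 58.8
```

drive_tool([
  {"fingers": 0, "linear": [0.012, 0, 0], "twist": 0},
  {"fingers": 0, "linear": [0.012, 0, 0], "twist": 0},
  {"fingers": 0, "linear": [0.012, 0, 0], "twist": 0},
  {"fingers": 0, "linear": [0.012, 0, 0], "twist": 0},
  {"fingers": 0, "linear": [0.012, 0, 0], "twist": 0},
])

```text
clock: 39.63
eef_pos: [516.4, 84.9, 243.6]
tool_rot: [-3.142, -0.0, 1.571]
force: [0.8, -0.4, -6.0]
width: 14.6
gripper_force: 58.8
```

drive_tool([
  {"fingers": 0, "linear": [0.012, 0, 0], "twist": 0},
  {"fingers": 0, "linear": [0.012, 0, 0], "twist": 0},
  {"fingers": 0, "linear": [0.012, 0, 0], "twist": 0},
  {"fingers": 0, "linear": [0.012, 0, 0], "twist": 0},
  {"fingers": 0, "linear": [0.012, 0, 0], "twist": 0},
])

```text
clock: 40.05
eef_pos: [516.5, 144.4, 243.6]
tool_rot: [-3.142, -0.0, 1.57]
force: [0.3, -0.3, -5.5]
width: 15.1
gripper_force: 58.8
```

drive_tool([
  {"fingers": 0, "linear": [0.012, 0, 0], "twist": 0},
  {"fingers": 0, "linear": [0.01, 0, 0], "twist": 0},
  {"fingers": 0, "linear": [0.008, 0, 0], "twist": 0},
  {"fingers": 0, "linear": [0.006, 0, 0], "twist": 0},
  {"fingers": 0, "linear": [0.003, 0, 0], "twist": 0},
])

```text
clock: 40.47
eef_pos: [516.5, 183.3, 243.5]
tool_rot: [-3.141, -0.0, 1.571]
force: [-1.1, 0.3, -5.0]
width: 14.7
gripper_force: 58.8
```

drive_tool([
  {"fingers": 0, "linear": [0, 0, 0], "twist": 0},
  {"fingers": 0, "linear": [0, 0, 0], "twist": 0},
])

```text
clock: 40.63
eef_pos: [516.6, 181.6, 243.6]
tool_rot: [-3.142, 0.001, 1.569]
force: [-0.2, -1.3, -4.9]
width: 14.8
gripper_force: 58.8
```

drive_tool([
  {"fingers": 0, "linear": [0, 0, 0], "twist": 0},
])

```text
clock: 40.72
eef_pos: [516.7, 181.2, 243.6]
tool_rot: [-3.142, 0.001, 1.569]
force: [-0.7, 0.5, -5.9]
width: 14.6
gripper_force: 58.8
```

drive_tool([
  {"fingers": 0, "linear": [0, 0, 0], "twist": 0},
])

```text
clock: 40.8
eef_pos: [516.7, 181.3, 243.6]
tool_rot: [3.142, 0.0, 1.569]
force: [-0.5, 0.1, -5.5]
width: 14.8
gripper_force: 58.8
```

drive_tool([
  {"fingers": 0, "linear": [0, 0, 0], "twist": 0},
])

```text
clock: 40.88
eef_pos: [516.7, 181.6, 243.7]
tool_rot: [3.142, 0.0, 1.569]
force: [0.1, 0.2, -5.5]
width: 14.7
gripper_force: 58.8
```

drive_tool([
  {"fingers": 0, "linear": [0, 0, 0], "twist": 0},
])

```text
clock: 40.97
eef_pos: [516.6, 181.8, 243.6]
tool_rot: [3.142, 0.0, 1.569]
force: [0.1, -0.4, -5.5]
width: 14.7
gripper_force: 58.8
```

drive_tool([
  {"fingers": 0, "linear": [0, 0, 0], "twist": 0},
])

```text
clock: 41.05
eef_pos: [516.6, 182.0, 243.6]
tool_rot: [-3.142, 0.0, 1.569]
force: [-0.1, 0.1, -4.5]
width: 14.3
gripper_force: 58.8
```

drive_tool([
  {"fingers": 0, "linear": [0, 0, 0], "twist": 0},
])

```text
clock: 41.13
eef_pos: [516.6, 182.1, 243.6]
tool_rot: [-3.142, -0.0, 1.57]
force: [0.6, -0.4, -5.4]
width: 14.9
gripper_force: 58.8
```

drive_tool([
  {"fingers": 0, "linear": [0, 0, 0], "twist": 0},
])

```text
clock: 41.22
eef_pos: [516.6, 182.2, 243.6]
tool_rot: [-3.142, -0.0, 1.57]
force: [0.5, -0.1, -5.5]
width: 14.7
gripper_force: 58.8
```

drive_tool([
  {"fingers": 0, "linear": [0, 0, 0], "twist": 0},
])

```text
clock: 41.3
eef_pos: [516.6, 182.2, 243.6]
tool_rot: [-3.142, -0.0, 1.57]
force: [-0.7, -0.3, -5.2]
width: 15.2
gripper_force: 58.8
```

drive_tool([
  {"fingers": 0, "linear": [0, 0, 0], "twist": 0},
])

```text
clock: 41.38
eef_pos: [516.6, 182.2, 243.6]
tool_rot: [-3.142, -0.0, 1.57]
force: [0.0, 0.7, -5.3]
width: 14.7
gripper_force: 58.8
```

drive_tool([
  {"fingers": 0, "linear": [0, 0, 0], "twist": 0},
])

```text
clock: 41.47
eef_pos: [516.6, 182.2, 243.6]
tool_rot: [-3.142, 0.0, 1.57]
force: [0.1, 0.3, -5.6]
width: 14.7
gripper_force: 58.8
```

drive_tool([
  {"fingers": 0, "linear": [0, 0, 0], "twist": -0.02},
  {"fingers": 0, "linear": [0, 0, 0], "twist": -0.035},
  {"fingers": 0, "linear": [0, 0, 0], "twist": -0.05},
  {"fingers": 0, "linear": [0, 0, 0], "twist": -0.065},
  {"fingers": 0, "linear": [0, 0, 0], "twist": -0.07},
])

```text
clock: 41.88
eef_pos: [516.5, 182.2, 243.6]
tool_rot: [-3.141, 0.0, 1.814]
force: [0.0, 0.2, -5.1]
width: 14.8
gripper_force: 58.8
```

drive_tool([
  {"fingers": 0, "linear": [0, 0, 0], "twist": -0.07},
  {"fingers": 0, "linear": [0, 0, 0], "twist": -0.07},
  {"fingers": 0, "linear": [0, 0, 0], "twist": -0.07},
  {"fingers": 0, "linear": [0, 0, 0], "twist": -0.07},
  {"fingers": 0, "linear": [0, 0, 0], "twist": -0.07},
])

```text
clock: 42.3
eef_pos: [516.6, 182.1, 243.6]
tool_rot: [-3.142, 0.0, 2.164]
force: [-0.1, -1.0, -5.7]
width: 14.8
gripper_force: 58.8
```

drive_tool([
  {"fingers": 0, "linear": [0, 0, 0], "twist": -0.07},
  {"fingers": 0, "linear": [0, 0, 0], "twist": -0.07},
  {"fingers": 0, "linear": [0, 0, 0], "twist": -0.07},
  {"fingers": 0, "linear": [0, 0, 0], "twist": -0.07},
  {"fingers": 0, "linear": [0, 0, 0], "twist": -0.07},
])

```text
clock: 42.72
eef_pos: [516.6, 182.0, 243.6]
tool_rot: [-3.141, 0.0, 2.514]
force: [1.0, 0.4, -4.7]
width: 14.4
gripper_force: 58.8
```

drive_tool([
  {"fingers": 0, "linear": [0, 0, 0], "twist": -0.07},
  {"fingers": 0, "linear": [0, 0, 0], "twist": -0.07},
  {"fingers": 0, "linear": [0, 0, 0], "twist": -0.07},
  {"fingers": 0, "linear": [0, 0, 0], "twist": -0.07},
  {"fingers": 0, "linear": [0, 0, 0], "twist": -0.07},
])

```text
clock: 43.13
eef_pos: [516.6, 181.9, 243.5]
tool_rot: [-3.141, 0.0, 2.864]
force: [0.2, 0.5, -4.6]
width: 14.8
gripper_force: 58.8
```

drive_tool([
  {"fingers": 0, "linear": [0, 0, 0], "twist": -0.07},
  {"fingers": 0, "linear": [0, 0, 0], "twist": -0.07},
  {"fingers": 0, "linear": [0, 0, 0], "twist": -0.07},
  {"fingers": 0, "linear": [0, 0, 0], "twist": -0.07},
  {"fingers": 0, "linear": [0, 0, 0], "twist": -0.07},
])

```text
clock: 43.55
eef_pos: [516.6, 181.8, 243.5]
tool_rot: [-3.141, -0.0, -3.07]
force: [-0.3, -0.3, -5.4]
width: 14.8
gripper_force: 58.8
```

drive_tool([
  {"fingers": 0, "linear": [0, 0, 0], "twist": -0.07},
  {"fingers": 0, "linear": [0, 0, 0], "twist": -0.07},
  {"fingers": 0, "linear": [0, 0, 0], "twist": -0.07},
  {"fingers": 0, "linear": [0, 0, 0], "twist": -0.06},
  {"fingers": 0, "linear": [0, 0, 0], "twist": -0.05},
])

```text
clock: 43.97
eef_pos: [516.7, 181.8, 243.5]
tool_rot: [-3.141, -0.0, -2.75]
force: [0.5, -0.5, -4.6]
width: 14.9
gripper_force: 58.8
```

drive_tool([
  {"fingers": 0, "linear": [0, 0, 0], "twist": -0.04},
  {"fingers": 0, "linear": [0, 0, 0], "twist": -0.025},
  {"fingers": 0, "linear": [0, 0, 0], "twist": -0.012},
  {"fingers": 0, "linear": [0, 0, 0], "twist": -0.006},
  {"fingers": 0, "linear": [0, 0, 0], "twist": 0},
])

```text
clock: 44.38
eef_pos: [516.6, 182.1, 243.6]
tool_rot: [-3.142, -0.0, -2.671]
force: [-0.2, 0.0, -5.6]
width: 14.9
gripper_force: 58.8
```

```bash
python3 look.py w2 wrist 100 0 460 420 1; python3 - <<'E'
from h import *
t=pickle.load(open("w2.pkl","rb"));c=t["color"]
m=cv2.inRange(cv2.cvtColor(c,cv2.COLOR_BGR2HSV),(8,120,100),(16,255,255))
print(m.sum()/255, [proj(t,p).round().tolist() for p in((577,278,5),(467,124,5),(615,198,5),(429,201,5))])
E
```

```text
{'eef_pos': [516.608, 182.11, 243.597], 'tool_rot': [-3.142, -0.0, -2.671], 'force': [0.736, -0.11, -5.329], 'torque': [-0.031, 0.044, -0.016], 'qpos': [-0.237, 0.474, -0.225, 1.786, 0.131, 0.896, 1.522]} 44.4333
3582.0 [[331.0, 253.0], [253.0, 103.0], [255.0, 251.0], [337.0, 104.0]]
```

View pics/w2.png

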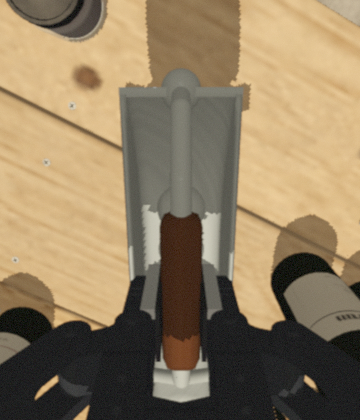

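The wrist view shows the scoop straight in the grip, with the handle from crop (180,212) to (180,370), one ball at (180,200), and the mat hidden below.

```bash
python3 - <<'E'
from h import *
t=pickle.load(open("w2.pkl","rb"));tcp=np.array([516.6,182.1,243.6])
for n,q,z in(("hrear",(280,212),269),("hfront",(281,370),269),("bk",(220,88),221),("bk",(342,88),221)):
    p=ray(t,q,z);print(n,p.round(1),tool([-3.142,0,-2.671],p-tcp).round(1))
E
```

```text
hrear [479.2 162.  269. ] [ 42.5  -0.9 -25.4]
hfront [538.8 192.8 269. ] [-24.6  -0.5 -25.4]
bk [454.8 120.3 221. ] [ 83.1 -27.1  22.6]
bk [430.8 167.5 221. ] [83.1 25.9 22.6]
```

drive_tool([
  {"fingers": 0, "linear": [0, 0.001, 0.003], "twist": 0},
  {"fingers": 0, "linear": [0, 0.002, 0.006], "twist": 0},
  {"fingers": 0, "linear": [0, 0.003, 0.009], "twist": 0},
  {"fingers": 0, "linear": [0, 0.003, 0.012], "twist": 0},
  {"fingers": 0, "linear": [0, 0.002, 0.014], "twist": 0},
])

```text
clock: 44.85
eef_pos: [511.3, 192.8, 198.8]
tool_rot: [3.141, 0.001, -2.67]
force: [0.1, 0.2, -5.0]
width: 14.8
gripper_force: 58.8
```

drive_tool([
  {"fingers": 0, "linear": [0, 0.001, 0.014], "twist": 0},
  {"fingers": 0, "linear": [0, 0.001, 0.014], "twist": 0},
  {"fingers": 0, "linear": [0, 0, 0.014], "twist": 0},
  {"fingers": 0, "linear": [0, 0, 0.014], "twist": 0},
  {"fingers": 0, "linear": [0, 0, 0.012], "twist": 0},
])

```text
clock: 45.27
eef_pos: [509.8, 194.0, 129.8]
tool_rot: [3.141, -0.002, -2.67]
force: [-0.4, 0.1, -4.8]
width: 15.3
gripper_force: 58.8
```

drive_tool([
  {"fingers": 0, "linear": [0, 0, 0.01], "twist": 0},
  {"fingers": 0, "linear": [0, 0, 0.008], "twist": 0},
  {"fingers": 0, "linear": [0, 0, 0.006], "twist": 0},
  {"fingers": 0, "linear": [0, 0, 0.004], "twist": 0},
  {"fingers": 0, "linear": [0, 0, 0.003], "twist": 0},
])

```text
clock: 45.68
eef_pos: [510.7, 193.9, 100.2]
tool_rot: [3.142, 0.0, -2.67]
force: [0.5, 0.1, -4.2]
width: 15.1
gripper_force: 58.8
```

drive_tool([
  {"fingers": 0, "linear": [-0.001, 0, 0.002], "twist": 0},
  {"fingers": 0, "linear": [-0.002, 0, 0.002], "twist": 0},
  {"fingers": 0, "linear": [-0.002, 0, 0.002], "twist": 0},
  {"fingers": 0, "linear": [0, 0, 0.002], "twist": 0},
  {"fingers": 0, "linear": [0, 0, 0.002], "twist": 0},
])

```text
clock: 46.1
eef_pos: [515.5, 196.2, 90.7]
tool_rot: [3.142, 0.001, -2.67]
force: [-0.0, 0.0, -4.3]
width: 15.0
gripper_force: 58.8
```

drive_tool([
  {"fingers": 0, "linear": [0, 0, 0.001], "twist": 0},
  {"fingers": 0, "linear": [0, 0, 0.001], "twist": 0},
  {"fingers": 0, "linear": [0, 0, 0.001], "twist": 0},
  {"fingers": 0, "linear": [0, 0, 0.001], "twist": 0},
  {"fingers": 0, "linear": [0, 0, 0], "twist": 0},
])

```text
clock: 46.52
eef_pos: [515.0, 196.0, 86.4]
tool_rot: [3.142, -0.0, -2.67]
force: [0.2, -0.2, -5.6]
width: 14.7
gripper_force: 58.8
```

drive_tool([
  {"fingers": 0, "linear": [0, 0, 0.001], "twist": 0},
  {"fingers": 0, "linear": [0, 0, 0.001], "twist": 0},
  {"fingers": 0, "linear": [0, 0, 0], "twist": 0},
])

```text
clock: 46.77
eef_pos: [515.1, 196.0, 84.8]
tool_rot: [-3.142, -0.0, -2.67]
force: [-1.5, 0.2, -1.3]
width: 14.7
gripper_force: 59.3
```

drive_tool([
  {"fingers": 0, "linear": [0, 0, 0.001], "twist": 0},
  {"fingers": 0, "linear": [0, 0, 0.001], "twist": 0},
  {"fingers": 0, "linear": [0, 0, 0], "twist": 0},
])

```text
clock: 47.02
eef_pos: [514.5, 195.7, 84.3]
tool_rot: [-3.141, -0.001, -2.67]
force: [-5.0, -3.3, 13.8]
width: 15.0
gripper_force: 61.5
```

drive_tool([
  {"fingers": 0, "linear": [0, 0, -0.001], "twist": 0},
  {"fingers": 0, "linear": [0, 0, 0], "twist": 0},
  {"fingers": 0.22, "linear": [0, 0, 0], "twist": 0},
  {"fingers": 0.28, "linear": [0, 0, 0], "twist": 0},
  {"fingers": 0.4, "linear": [0, 0, 0], "twist": 0},
])

```text
clock: 47.43
eef_pos: [515.9, 196.4, 83.7]
tool_rot: [3.142, 0.002, -2.67]
force: [-1.0, 0.2, 0.0]
width: 33.5
gripper_force: 0.0
```

drive_tool([
  {"fingers": 0.7, "linear": [0, 0, 0], "twist": 0},
  {"fingers": 1, "linear": [0, 0, 0], "twist": 0},
  {"fingers": 1, "linear": [0, 0, -0.005], "twist": 0},
  {"fingers": 1, "linear": [0, 0, -0.015], "twist": 0},
  {"fingers": 1, "linear": [0, 0, -0.025], "twist": 0},
])

```text
clock: 47.85
eef_pos: [513.6, 195.4, 127.4]
tool_rot: [3.141, -0.005, -2.67]
force: [-0.2, -0.2, -0.4]
width: 85.1
gripper_force: 0.0
```

drive_tool([
  {"fingers": 1, "linear": [0, 0, -0.03], "twist": 0},
  {"fingers": 1, "linear": [0, 0, -0.03], "twist": 0},
  {"fingers": 1, "linear": [0, 0, -0.03], "twist": 0},
  {"fingers": 1, "linear": [0, 0, -0.02], "twist": 0},
  {"fingers": 1, "linear": [0, 0, 0], "twist": 0},
])

```text
clock: 48.27
eef_pos: [517.8, 197.3, 243.6]
tool_rot: [-3.141, 0.009, -2.671]
force: [0.5, -0.4, -0.2]
width: 85.6
gripper_force: 0.0
```

```bash
python3 - <<'E'
from h import *
from cell import monitor,cams
t=cams.get_image("wrist");pickle.dump(t,open("w3.pkl","wb"));s=monitor.read_state();print(s["eef_pos"],s["clock"],s["force"])
c=t["color"];h=cv2.cvtColor(c,cv2.COLOR_BGR2HSV)
m=cv2.inRange(h,(0,110,20),(20,255,110));u=proj(t,(509,193,106)).astype(int);print(u)
w=np.zeros_like(m);w[u[1]-60:u[1]+60,u[0]-20:u[0]+21]=m[u[1]-60:u[1]+60,u[0]-20:u[0]+21]
n,l,st,ce=cv2.connectedComponentsWithStats(w);i=1+st[1:,4].argmax();ys,xs=np.where(l==i)
p=np.array([ray(t,(x,y),106)[:2] for x,y in zip(xs,ys)]);r=cv2.minAreaRect(p.astype(np.float32));print("handle",r,len(p))
a=np.array([np.cos(np.radians(27)),np.sin(np.radians(27))]);print("origin",np.array(r[0])+15*a,"want 523 200")
# steel mask outline: back edge & spout edge, and balls by circles
g=cv2.cvtColor(c,cv2.COLOR_BGR2GRAY);x0,y0=u[0]-60,u[1]-130
print(cv2.HoughCircles(cv2.medianBlur(g[y0:y0+260,x0:x0+120],3),cv2.HOUGH_GRADIENT,1,12,param1=80,param2=13,minRadius=9,maxRadius=18))
mat=cv2.inRange(h,(8,110,90),(17,255,255))
tt=cams.get_image("top");pickle.dump(tt,open("t3.pkl","wb"))
d0=pickle.load(open("im0.pkl","rb"))["top"]["color"]
for nme,(a0,b0,a1,b1) in(("jar",(255,270,305,315)),("glass",(262,95,318,170)),("funnel",(350,190,430,280)),("counter",(225,180,320,260))):print(nme,cv2.absdiff(d0,tt["color"])[b0:b1,a0:a1].mean())
E
```

```text
[516.57926096 196.70224865 241.23178204] 48.3167 [-0.0371078   0.21388833 -1.10269174]
[281 184]
handle ((508.8384094238281, 192.23548889160156), (65.90093994140625, 14.652094841003418), 26.9834041595459) 1394
origin [522.20350729 199.04534639] want 523 200
[[[ 60.5  97.5  14.1]
  [ 99.5 154.5  15.2]
  [ 60.5 125.5  14.1]
  [ 71.5 148.5  10.5]
  [ 59.5 152.5  14.1]]]
jar 4.6306666666666665
glass 5.192380952380953
funnel 4.7481481481481485
counter 5.826315789473684
```

The scoop stands about 1 mm from the mat's middle, and the circle fit shows three balls in a row in its trough. The jar and glass areas match the first picture.

```bash
python3 -c "
from cell import ctrl
print(ctrl.finish_job())"
```

```text
the job is handed in; nothing more can be done
None
```

Job handed in at about 48 s: by weight, three balls went into the cask, and the scoop is back on the middle of its mat with the other three; the glass and jar were not touched.

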